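# Set out parts dishes and number the job plates

### The arm

A 6-joint arm with a two-finger parallel gripper is mounted at the origin on a cart in front of the work surface, level with it; the furniture and walls round the work are solid. World frame = base frame: x ahead of the robot, y to its left, z up, the work surface at z = 0. Lengths are in m, angles in rad, forces in N, time in s.
With the tool pointing down it reaches from about 0.3 to 0.775 m from the base axis. Payload 14.6 kg.
Tool frame: the origin (TCP) lies at the very end of the fingers, on their centre line; the grasp point (between the pads) lies 19 mm behind it; z points along the fingers, y is the line along which they close (so a half turn about z gives the same grasp; the last joint's range is limited). The gripper opens to 94 mm and grips with 3 to 60 N. Pads are 16 mm wide; open, the fingers measure 119 mm over their backs; the gripper's body (75 mm by 177 mm) begins 78 mm behind the grasp point.
Start: joints at [-1.38, 0.3, 1.521, -0, 1.321, -0.067], TCP at [0.14, -0.532, 0.173] pointing down, gripper open.
Joint ranges: [-3.03, 3.03], [-0.79, 2.21], [0.23, 2.52], [-1.04, 4.18], [0, 3.07], [-2.55, 2.55]. Speed limits (rad/s): [2.22, 2.22, 2.57, 3.14, 3.14, 3.14].

### API

Orientations are given as [roll, pitch, yaw] about the fixed x, y, z axes, in that order (R = Rz(yaw) Ry(pitch) Rx(roll)).
In Python, from station import * gives the robot as it stands.
- The arm moves only by the tool jog_arm, never from a script. Its argument "rows" is a list of rows, each a list of 3 entries, a list of its own where there are three numbers: the shift along the tool's x, y, z in m, then the turn about the tool's z in degrees, then the finger opening in m, from 0 to 0.094. A call has 1 to 12 rows; each row shifts and turns the commanded pose from where the row before left it, along the tool's axes as they then stand; what a row does not reach is not made up. A row lasts 1/12 s, in which the tool goes at most 41.7 mm and 7.16 degrees, less where a joint would pass 70% of its speed; a pose out of reach is approached as far as the arm can. A call is refused whole if a number of a shift passes 0.0417 or a number of a turn 7.16, either way. A call with a gripper value outside its range is refused whole. The fingers move at their own pace and stop on an object; "squeeze" is the grip in N (left out, the last holds). Time passes only in rows, so rows that do not move let the fingers close. It gives the time, the measured TCP pose, the force, the opening and the grip force at its end, in the units of the state.
- get_obs(): the state, without advancing time (a new reading comes with each control period).
- camera(name): name is "side" or "top"; returns a dict with "image" (384x512x3 uint8, red, green, blue), "range_z" (384x512 float32, m along the optical axis (not along the pixel's ray), 0 where there is no reading), "K" (3x3 intrinsics, pixels), "world_from_camera" (4x4, takes a point from camera to world coordinates). Camera axes: x right, y up, looking along -z (the intrinsics and any distortion apply to the point x, -y, -z); pixel columns grow to the right and rows downward; lengths in m; the calibration is good to about 2 mm. A picture is of the moment at which its call begins.
- hand_in(): hands the job in; it is judged then, once.
Trained networks look in a picture, given as the dict that the camera call returned (one of the last four; its "shot" number tells which), for a name from the list of things; names that differ only in an ending like _2 or _b are one class to them, and where a whole thing is asked for, a point or a joint stands for the part that bears it (a point fixed in the world has none). Each returns a list of dicts, best first, with "p" (0 to 1); they miss things now and then, are a little off and sometimes report something else, mostly with a low value. They report only what shows in the picture. A call takes as long as a camera call. They do not tell look-alikes from the thing itself.
- search_frame(label, picture): "at" ([column, row] as shares, 0 to 1, of the picture: columns of its width, rows of its height, amid what is visible of it).
- spot_point(label, picture): "at" ([column, row] as shares, 0 to 1, of the picture: columns of its width, rows of its height: a listed point, or the origin of a listed thing).
The state is a dict: "time_s": time; "qpos": joint angles; "joint_vel": joint speeds; "tau": joint torques, N m; "ee_pos": TCP position; "eef_rot": TCP orientation; "force": force on the tool from outside, world axes, zero at the start; "moment": the same for the moment, N m; "grip_width": finger opening in m; "grip_force": force on a finger pad.
Only numpy, scipy, OpenCV 4.12 (cv2) and the standard library are available. Lean on these libraries where they do the work, as an engineer would, in place of code of your own. Each camera call takes 0.05 s, during which the arm holds its last target. There are 200 camera calls.

### The job

Get the waiting repair jobs ready: from the nested stack take one dish at a time, always only the top one without lifting the next with it, and set one dish upright inside the white outline of every job plate that is on the bench, lengthwise in it; the other dishes stay nested in the rack. When every plate has its dish, take the numbering stamp by its handle and number the plates that are there in the order red, yellow, blue: on each press the stamp straight down inside the black ring until its handle is nearly fully in, hold it there for a moment, and lift it without sliding. Finally stand the stamp upright fully on its rubber rest and let go; leave phone, tweezers and cutters where they lie.

Things in the scene. Friction and masses are not known exactly. Their poses are not given: they have to be found in the camera images.
- plate_red: red job plate, flat, 94 (its x) x 123 (its y) x 4 mm thick, 0.6 kg, lying loose on the bench, may be absent; origin: centre of its underside, z up. Beside each other along y it bears a white outline for a dish and a white round field in a black ring for the number
- plate_red_outline (a point): centre of the white rectangular outline (80 mm in plate x by 56 mm in plate y inside, only printed) on the red plate's top face, 26.5 mm to -y of the plate's centre, 4 mm above the bench; axes as the plate
- plate_red_ring (a point): centre of the round white field (48 mm across, only printed) on the red plate's top face, 32.5 mm to +y of the plate's centre, 4 mm above the bench
- plate_yellow: yellow job plate, flat, 94 (its x) x 123 (its y) x 4 mm thick, 0.6 kg, lying loose on the bench, may be absent; origin: centre of its underside, z up. Beside each other along y it bears a white outline for a dish and a white round field in a black ring for the number
- plate_yellow_outline (a point): centre of the white rectangular outline (80 mm in plate x by 56 mm in plate y inside, only printed) on the yellow plate's top face, 26.5 mm to -y of the plate's centre, 4 mm above the bench; axes as the plate
- plate_yellow_ring (a point): centre of the round white field (48 mm across, only printed) on the yellow plate's top face, 32.5 mm to +y of the plate's centre, 4 mm above the bench
- plate_blue: blue job plate, flat, 94 (its x) x 123 (its y) x 4 mm thick, 0.6 kg, lying loose on the bench, may be absent; origin: centre of its underside, z up. Beside each other along y it bears a white outline for a dish and a white round field in a black ring for the number
- plate_blue_outline (a point): centre of the white rectangular outline (80 mm in plate x by 56 mm in plate y inside, only printed) on the blue plate's top face, 26.5 mm to -y of the plate's centre, 4 mm above the bench; axes as the plate
- plate_blue_ring (a point): centre of the round white field (48 mm across, only printed) on the blue plate's top face, 32.5 mm to +y of the plate's centre, 4 mm above the bench
- dish_1: white rectangular shallow parts dish (14 mm deep), top of the nested stack of four at the start; 30 g; 28 mm high. Upper half: upright collar 68 (its x) x 44 (its y) mm outside, 14 mm high, 5 mm wall; lower half: foot 54 x 30 mm that nests with 2 mm play in the dish below; collar rests on collar, 14 mm a dish. Origin: centre of its underside, z up. Grip it across the 44 mm
- dish_2: white rectangular shallow parts dish (14 mm deep), second of the nested stack of four at the start; 30 g; 28 mm high. Upper half: upright collar 68 (its x) x 44 (its y) mm outside, 14 mm high, 5 mm wall; lower half: foot 54 x 30 mm that nests with 2 mm play in the dish below; collar rests on collar, 14 mm a dish. Origin: centre of its underside, z up. Grip it across the 44 mm
- dish_3: white rectangular shallow parts dish (14 mm deep), third of the nested stack of four at the start; 30 g; 28 mm high. Upper half: upright collar 68 (its x) x 44 (its y) mm outside, 14 mm high, 5 mm wall; lower half: foot 54 x 30 mm that nests with 2 mm play in the dish below; collar rests on collar, 14 mm a dish. Origin: centre of its underside, z up. Grip it across the 44 mm
- dish_4: white rectangular shallow parts dish (14 mm deep), lowest of the nested stack of four at the start; 30 g; 28 mm high. Upper half: upright collar 68 (its x) x 44 (its y) mm outside, 14 mm high, 5 mm wall; lower half: foot 54 x 30 mm that nests with 2 mm play in the dish below; collar rests on collar, 14 mm a dish. Origin: centre of its underside, z up. Grip it across the 44 mm
- rack: dark steel rack with a pocket that holds the lowest dish, 84 x 60 x 16 mm, fixed; origin: centre of its underside; the lowest dish's underside lies 4 mm above it, the stack's top 74 mm above it; axes as the nested dishes
- stamp: orange and black numbering stamp, 85 mm high, standing upright, about 0.13 kg; origin: centre of the underside of its foot, z up along the handle. The foot is a black round block 34 mm across and 22 mm high; above it is the orange round handle, 22 mm across, from 33 to 85 mm above the origin, to be gripped at 50 to 80 mm
- stamp_top (a point): centre of the top face of the stamp's handle, on its axis, 85 mm above the underside of the foot when the handle is up
- stamp_handle (a joint): how far the stamp's sprung handle is pushed down towards its foot, 0 (up) to 0.008 m (stop); 1 N to start, 5 N at the stop, springs back; it prints when pushed in more than half way
- stamp_rest_top (a point): centre of the top of the stamp's black rubber rest, a square pad 70 x 70 x 4 mm, fixed; axes along its sides
- phone: black phone, 148 x 72 x 9 mm, lying on the bench, not to be moved; origin: centre of its underside
- tweezers: steel tweezers, 126 mm long, lying to the left of the work, not to be moved; origin: centre of its underside
- cutter: red handled flush cutters, 116 mm long, not to be moved; origin: centre of its underside
Not all that is in view belongs to the job. What is meant by the stamp is not purple, and is the smaller of those in its own colour.

How it is judged:
On the way, in this order (a step that is already met when the one before it is completed fails the run):
1. every plate on the bench has a dish standing inside its outline (((x of dish_1 in the frame of plate_red_outline between -0.008 and 0.008 m and y of dish_1 in the frame of plate_red_outline between -0.008 and 0.008 m and z of dish_1 in the frame of plate_red_outline between -0.002 and 0.003 m and angle between the z axis of dish_1 and the z axis of plate_red_outline, either way round below 0.06 rad and angle between the x axis of dish_1 and the x axis of plate_red_outline, either way round below 0.2 rad) or (x of dish_2 in the frame of plate_red_outline between -0.008 and 0.008 m and y of dish_2 in the frame of plate_red_outline between -0.008 and 0.008 m and z of dish_2 in the frame of plate_red_outline between -0.002 and 0.003 m and angle between the z axis of dish_2 and the z axis of plate_red_outline, either way round below 0.06 rad and angle between the x axis of dish_2 and the x axis of plate_red_outline, either way round below 0.2 rad) or (x of dish_3 in the frame of plate_red_outline between -0.008 and 0.008 m and y of dish_3 in the frame of plate_red_outline between -0.008 and 0.008 m and z of dish_3 in the frame of plate_red_outline between -0.002 and 0.003 m and angle between the z axis of dish_3 and the z axis of plate_red_outline, either way round below 0.06 rad and angle between the x axis of dish_3 and the x axis of plate_red_outline, either way round below 0.2 rad) or (x of dish_4 in the frame of plate_red_outline between -0.008 and 0.008 m and y of dish_4 in the frame of plate_red_outline between -0.008 and 0.008 m and z of dish_4 in the frame of plate_red_outline between -0.002 and 0.003 m and angle between the z axis of dish_4 and the z axis of plate_red_outline, either way round below 0.06 rad and angle between the x axis of dish_4 and the x axis of plate_red_outline, either way round below 0.2 rad)) and ((x of dish_1 in the frame of plate_yellow_outline between -0.008 and 0.008 m and y of dish_1 in the frame of plate_yellow_outline between -0.008 and 0.008 m and z of dish_1 in the frame of plate_yellow_outline between -0.002 and 0.003 m and angle between the z axis of dish_1 and the z axis of plate_yellow_outline, either way round below 0.06 rad and angle between the x axis of dish_1 and the x axis of plate_yellow_outline, either way round below 0.2 rad) or (x of dish_2 in the frame of plate_yellow_outline between -0.008 and 0.008 m and y of dish_2 in the frame of plate_yellow_outline between -0.008 and 0.008 m and z of dish_2 in the frame of plate_yellow_outline between -0.002 and 0.003 m and angle between the z axis of dish_2 and the z axis of plate_yellow_outline, either way round below 0.06 rad and angle between the x axis of dish_2 and the x axis of plate_yellow_outline, either way round below 0.2 rad) or (x of dish_3 in the frame of plate_yellow_outline between -0.008 and 0.008 m and y of dish_3 in the frame of plate_yellow_outline between -0.008 and 0.008 m and z of dish_3 in the frame of plate_yellow_outline between -0.002 and 0.003 m and angle between the z axis of dish_3 and the z axis of plate_yellow_outline, either way round below 0.06 rad and angle between the x axis of dish_3 and the x axis of plate_yellow_outline, either way round below 0.2 rad) or (x of dish_4 in the frame of plate_yellow_outline between -0.008 and 0.008 m and y of dish_4 in the frame of plate_yellow_outline between -0.008 and 0.008 m and z of dish_4 in the frame of plate_yellow_outline between -0.002 and 0.003 m and angle between the z axis of dish_4 and the z axis of plate_yellow_outline, either way round below 0.06 rad and angle between the x axis of dish_4 and the x axis of plate_yellow_outline, either way round below 0.2 rad)) and ((x of dish_1 in the frame of plate_blue_outline between -0.008 and 0.008 m and y of dish_1 in the frame of plate_blue_outline between -0.008 and 0.008 m and z of dish_1 in the frame of plate_blue_outline between -0.002 and 0.003 m and angle between the z axis of dish_1 and the z axis of plate_blue_outline, either way round below 0.06 rad and angle between the x axis of dish_1 and the x axis of plate_blue_outline, either way round below 0.2 rad) or (x of dish_2 in the frame of plate_blue_outline between -0.008 and 0.008 m and y of dish_2 in the frame of plate_blue_outline between -0.008 and 0.008 m and z of dish_2 in the frame of plate_blue_outline between -0.002 and 0.003 m and angle between the z axis of dish_2 and the z axis of plate_blue_outline, either way round below 0.06 rad and angle between the x axis of dish_2 and the x axis of plate_blue_outline, either way round below 0.2 rad) or (x of dish_3 in the frame of plate_blue_outline between -0.008 and 0.008 m and y of dish_3 in the frame of plate_blue_outline between -0.008 and 0.008 m and z of dish_3 in the frame of plate_blue_outline between -0.002 and 0.003 m and angle between the z axis of dish_3 and the z axis of plate_blue_outline, either way round below 0.06 rad and angle between the x axis of dish_3 and the x axis of plate_blue_outline, either way round below 0.2 rad) or (x of dish_4 in the frame of plate_blue_outline between -0.008 and 0.008 m and y of dish_4 in the frame of plate_blue_outline between -0.008 and 0.008 m and z of dish_4 in the frame of plate_blue_outline between -0.002 and 0.003 m and angle between the z axis of dish_4 and the z axis of plate_blue_outline, either way round below 0.06 rad and angle between the x axis of dish_4 and the x axis of plate_blue_outline, either way round below 0.2 rad)) and linear speed of each of dish_1, dish_2, dish_3, dish_4 below 0.02 m/s), for 0.2 s.
2. the red plate is stamped inside its ring (handle in more than 4 mm, stamp upright) (z of stamp_top in the frame of plate_red_ring below 0.081 m and contact force between stamp and plate_red above 1.5 N and horizontal distance between stamp and plate_red_ring below 0.01 m and angle between the z axis of stamp and the z axis of plate_red_ring, either way round below 0.07 rad), for 0.2 s.
3. the yellow plate is stamped inside its ring (handle in more than 4 mm, stamp upright) (z of stamp_top in the frame of plate_yellow_ring below 0.081 m and contact force between stamp and plate_yellow above 1.5 N and horizontal distance between stamp and plate_yellow_ring below 0.01 m and angle between the z axis of stamp and the z axis of plate_yellow_ring, either way round below 0.07 rad), for 0.2 s.
4. the blue plate is stamped inside its ring (handle in more than 4 mm, stamp upright) (z of stamp_top in the frame of plate_blue_ring below 0.081 m and contact force between stamp and plate_blue above 1.5 N and horizontal distance between stamp and plate_blue_ring below 0.01 m and angle between the z axis of stamp and the z axis of plate_blue_ring, either way round below 0.07 rad), for 0.2 s.
At the end, for the whole second after the job is handed in: Each plate present carries one upright dish, within 8 mm of the outline's centre in x and y and 0.2 rad of its length; spare dishes are nested in the rack as at the start; the stamp stands upright on its rest within 20 mm of its centre in x and y, handle up; all at rest (all of step 1 and ((x of dish_1 in the frame of plate_red_outline between -0.008 and 0.008 m and y of dish_1 in the frame of plate_red_outline between -0.008 and 0.008 m and z of dish_1 in the frame of plate_red_outline between -0.002 and 0.003 m and angle between the z axis of dish_1 and the z axis of plate_red_outline, either way round below 0.06 rad and angle between the x axis of dish_1 and the x axis of plate_red_outline, either way round below 0.2 rad) or (x of dish_1 in the frame of plate_yellow_outline between -0.008 and 0.008 m and y of dish_1 in the frame of plate_yellow_outline between -0.008 and 0.008 m and z of dish_1 in the frame of plate_yellow_outline between -0.002 and 0.003 m and angle between the z axis of dish_1 and the z axis of plate_yellow_outline, either way round below 0.06 rad and angle between the x axis of dish_1 and the x axis of plate_yellow_outline, either way round below 0.2 rad) or (x of dish_1 in the frame of plate_blue_outline between -0.008 and 0.008 m and y of dish_1 in the frame of plate_blue_outline between -0.008 and 0.008 m and z of dish_1 in the frame of plate_blue_outline between -0.002 and 0.003 m and angle between the z axis of dish_1 and the z axis of plate_blue_outline, either way round below 0.06 rad and angle between the x axis of dish_1 and the x axis of plate_blue_outline, either way round below 0.2 rad)) and ((x of dish_2 in the frame of plate_red_outline between -0.008 and 0.008 m and y of dish_2 in the frame of plate_red_outline between -0.008 and 0.008 m and z of dish_2 in the frame of plate_red_outline between -0.002 and 0.003 m and angle between the z axis of dish_2 and the z axis of plate_red_outline, either way round below 0.06 rad and angle between the x axis of dish_2 and the x axis of plate_red_outline, either way round below 0.2 rad) or (x of dish_2 in the frame of plate_yellow_outline between -0.008 and 0.008 m and y of dish_2 in the frame of plate_yellow_outline between -0.008 and 0.008 m and z of dish_2 in the frame of plate_yellow_outline between -0.002 and 0.003 m and angle between the z axis of dish_2 and the z axis of plate_yellow_outline, either way round below 0.06 rad and angle between the x axis of dish_2 and the x axis of plate_yellow_outline, either way round below 0.2 rad) or (x of dish_2 in the frame of plate_blue_outline between -0.008 and 0.008 m and y of dish_2 in the frame of plate_blue_outline between -0.008 and 0.008 m and z of dish_2 in the frame of plate_blue_outline between -0.002 and 0.003 m and angle between the z axis of dish_2 and the z axis of plate_blue_outline, either way round below 0.06 rad and angle between the x axis of dish_2 and the x axis of plate_blue_outline, either way round below 0.2 rad)) and (((x of dish_3 in the frame of plate_red_outline between -0.008 and 0.008 m and y of dish_3 in the frame of plate_red_outline between -0.008 and 0.008 m and z of dish_3 in the frame of plate_red_outline between -0.002 and 0.003 m and angle between the z axis of dish_3 and the z axis of plate_red_outline, either way round below 0.06 rad and angle between the x axis of dish_3 and the x axis of plate_red_outline, either way round below 0.2 rad) or (x of dish_3 in the frame of plate_yellow_outline between -0.008 and 0.008 m and y of dish_3 in the frame of plate_yellow_outline between -0.008 and 0.008 m and z of dish_3 in the frame of plate_yellow_outline between -0.002 and 0.003 m and angle between the z axis of dish_3 and the z axis of plate_yellow_outline, either way round below 0.06 rad and angle between the x axis of dish_3 and the x axis of plate_yellow_outline, either way round below 0.2 rad) or (x of dish_3 in the frame of plate_blue_outline between -0.008 and 0.008 m and y of dish_3 in the frame of plate_blue_outline between -0.008 and 0.008 m and z of dish_3 in the frame of plate_blue_outline between -0.002 and 0.003 m and angle between the z axis of dish_3 and the z axis of plate_blue_outline, either way round below 0.06 rad and angle between the x axis of dish_3 and the x axis of plate_blue_outline, either way round below 0.2 rad)) or (horizontal distance between dish_3 and rack below 0.01 m and z of dish_3 in the frame of rack between 0.014 and 0.022 m and angle between dish_3's own z axis and vertical below 0.06 rad)) and horizontal distance between dish_4 and rack below 0.01 m and z of dish_4 in the frame of rack between 0 and 0.008 m and angle between dish_4's own z axis and vertical below 0.06 rad and x of stamp in the frame of stamp_rest_top between -0.02 and 0.02 m and y of stamp in the frame of stamp_rest_top between -0.02 and 0.02 m and z of stamp in the frame of stamp_rest_top between -0.002 and 0.003 m and angle between stamp's own z axis and vertical below 0.05 rad and value of joint stamp_handle below 0.002 m and linear speed of stamp below 0.02 m/s); the robot touches nothing.
It fails at once if two nested dishes are lifted together ((height (world z) of dish_2 above 0.042 m and distance between dish_1 and dish_2 below 0.022 m) or (height (world z) of dish_3 above 0.028 m and distance between dish_2 and dish_3 below 0.022 m) or (height (world z) of dish_4 above 0.014 m and distance between dish_3 and dish_4 below 0.022 m)).
It fails at once if the stamp slides sideways while pressed on a plate ((value of joint stamp_handle above 0.003 m and contact force between stamp and plate_red above 1 N and linear speed of stamp above 0.05 m/s) or (value of joint stamp_handle above 0.003 m and contact force between stamp and plate_yellow above 1 N and linear speed of stamp above 0.05 m/s) or (value of joint stamp_handle above 0.003 m and contact force between stamp and plate_blue above 1 N and linear speed of stamp above 0.05 m/s)).
It fails at once if the phone, tweezers or cutters are disturbed (moved more than 20 mm) (distance of any of phone, tweezers, cutter from where it was at the start of the episode above 0.02 m).
Of plate_red, plate_yellow, plate_blue only 2 to 3 are there at a start; the rules pass over those that are not, and their reading is None.
At some moment in a run one of stamp, dish_1, dish_2 may be knocked a few centimetres aside while the robot is not near it.
It also fails if it takes over 210 s, if anything falls off the work surface, if the arm or the gripper's body presses on something with over 40 N, if the wrist force passes 120 N, or if a joint passes its speed limit or range.

## Working session

There is one attempt and no reset: what is moved stays moved. The work goes in short steps, Python scripts to look and compute and a tool call to move; the robot and the scene stay as the last step left them, time stands still between calls to the robot, and variables do not carry over. Pictures are saved under pics/ and viewed, at most 14 in all, crops included, and the job is handed in when it is done.

Besides the shell and the picture viewer there is one more tool, called after ">>>" as name(argument=value, ...) on one line, values as JSON. jog_arm: Moves the arm, as the interface text tells. Its arguments: {"type":"object","properties":{"rows":{"type":"array","items":{"type":"array"}},"squeeze":{"type":"number"}},"required":["rows"]}

```bash
mkdir -p pics; ls
cat > h.py <<'E'
from station import *
import numpy as np, cv2
def shot(n,name=None):
    p=camera(n)
    if name: cv2.imwrite('pics/'+name,p['image'][:,:,::-1])
    return p
def world(p,u,v,z=None):
    K=p['K'];T=p['world_from_camera']
    d=np.array([(u-K[0,2])/K[0,0],-(v-K[1,2])/K[1,1],-1.0])
    o=T[:3,3];w=T[:3,:3]@d
    s=(z-o[2])/w[2] if z is not None else p['range_z'][int(round(v)),int(round(u))]
    return o+s*w
def pix(p,X):
    T=p['world_from_camera'];c=T[:3,:3].T@(np.array(X)-T[:3,3]);K=p['K']
    return K[0,0]*c[0]/-c[2]+K[0,2],K[1,1]*-c[1]/-c[2]+K[1,2]
E
python3 - <<'E'
from h import *
t=shot('top','top0.png');s=shot('side','side0.png')
print({k:v for k,v in t.items() if k not in('image','range_z')})
for l in ['plate_red','plate_yellow','plate_blue','dish_1','rack','stamp','phone','tweezers','cutter']:
  for p,n in((t,'t'),(s,'s')):
    print(l,n,[(round(r['p'],2),np.round(np.array(r['at'])*[512,384],1).tolist()) for r in spot_point(l,p)[:4]])
print(get_obs())
E
```

```text
pics
{'K': array([[464.35592127,   0.        , 257.6543604 ],
       [  0.        , 464.35592127, 182.8459954 ],
       [  0.        ,   0.        ,   1.        ]]), 'world_from_camera': array([[-0.11663336,  0.96751076, -0.2243203 ,  0.28822949],
       [-0.99317358, -0.11400665,  0.02467238,  0.19085263],
       [-0.00170321,  0.22566662,  0.9742031 ,  1.23571402],
       [ 0.        ,  0.        ,  0.        ,  1.        ]]), 'shot': 1}
plate_red t [(0.61, [199.7, 223.2])]
plate_red s [(0.61, [253.4, 251.0]), (0.56, [259.1, 246.0])]
plate_yellow t [(0.74, [248.6, 159.2]), (0.45, [143.4, 220.9])]
plate_yellow s [(0.93, [230.0, 214.4]), (0.58, [303.0, 206.1])]
plate_blue t [(0.58, [346.2, 206.0]), (0.21, [336.6, 212.6])]
plate_blue s []
dish_1 t [(0.88, [273.9, 227.1])]
dish_1 s [(0.74, [303.7, 201.2]), (0.63, [303.5, 210.7]), (0.6, [304.1, 204.2]), (0.6, [305.4, 214.7])]
rack t [(0.61, [276.9, 229.4])]
rack s [(0.63, [302.6, 213.2])]
stamp t [(0.7, [246.0, 202.1]), (0.68, [305.3, 145.1]), (0.49, [291.1, 182.1]), (0.3, [209.4, 219.5])]
stamp s [(0.89, [272.7, 197.4]), (0.61, [251.0,
[... 326 characters left out ...]
80.2]), (0.29, [305.6, 212.6])]
{'time_s': 1.0, 'qpos': array([-1.37955774e+00,  2.99900090e-01,  1.52101661e+00, -9.66387329e-06,
        1.32067610e+00, -6.66413581e-02]), 'joint_vel': array([ 0.00096449,  0.00046031, -0.00108305, -0.00117713,  0.00025488,
        0.00024169]), 'tau': array([ 2.65941253e-04, -5.31662357e+01, -3.52918160e+01,  7.08602602e-02,
        2.12646596e-02, -6.17598857e-05]), 'ee_pos': array([ 0.14023756, -0.53180999,  0.1729385 ]), 'eef_rot': array([-3.14159189e+00,  9.33297412e-06,  2.57882338e-01]), 'force': array([ 0.01171392, -0.13323039, -0.14603352]), 'moment': array([0.01563562, 0.01598204, 0.0466085 ]), 'grip_force': 0.0, 'grip_width': 0.09422286448869088}
```

View pics/top0.png

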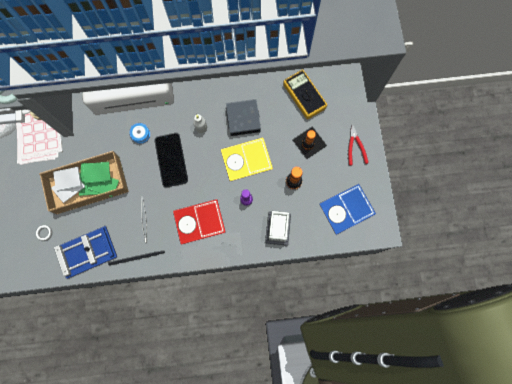

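View pics/side0.png

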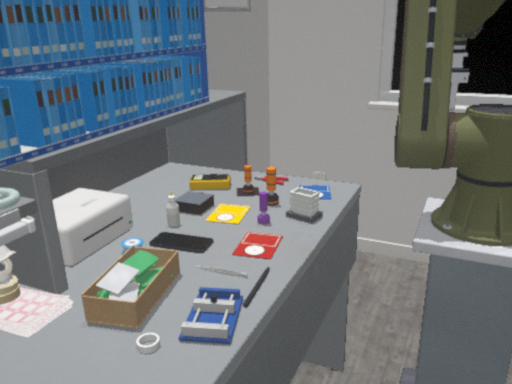

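The top view shows the red plate at (199,222), yellow at (247,160), blue at (347,208), the nested stack at (279,228), and the small orange stamp on its rest at (310,140). A larger orange look-alike is at (296,177) and a purple one at (246,198). All three plates are present.

```bash
cat >> h.py <<'E'
RNG={'red':[(0,120,90,8,255,255),(172,120,90,180,255,255)],'yellow':[(20,120,120,35,255,255)],'blue':[(100,120,90,125,255,255)]}
BOX={'red':(165,190,235,255),'yellow':(210,128,282,190),'blue':(308,175,388,242)}
def plates(p):
    out={}
    for c in RNG:
        x0,y0,x1,y1=BOX[c]; f=6
        im=cv2.resize(p['image'][y0:y1,x0:x1],None,fx=f,fy=f,interpolation=cv2.INTER_CUBIC)
        hsv=cv2.cvtColor(im,cv2.COLOR_RGB2HSV)
        m=sum(cv2.inRange(hsv,r[:3],r[3:]) for r in RNG[c])
        m=cv2.morphologyEx(m,cv2.MORPH_OPEN,np.ones((5,5)))
        k=max(cv2.findContours(m,cv2.RETR_EXTERNAL,cv2.CHAIN_APPROX_NONE)[0],key=cv2.contourArea)
        h=cv2.convexHull(k)[:,0]
        W=np.array([world(p,(a+.5)/f-.5+x0,(b+.5)/f-.5+y0,.004)[:2] for a,b in h])
        r=cv2.minAreaRect((W*1000).astype(np.float32)); B=cv2.boxPoints(r)
        e=[B[1]-B[0],B[2]-B[1]]; e=max(e,key=np.linalg.norm); yy=e/np.linalg.norm(e)
        if yy[1]<0: yy=-yy
        C=np.array(r[0])/1000; th=np.arctan2(-yy[0],yy[1])
        out[c]=dict(C=C,th=th,outl=C-.0265*yy,ring=C+.0325*yy,size=r[1])
    return out
def toprect(p,box,zlo,zhi):
    "min rectangle of the points between two heights"
    x0,y0,x1,y1=box
    P=np.array([world(p,u,v) for v in range(y0,y1) for u in range(x0,x1) if p['range_z'][v,u]>0])
    return P[(P[:,2]>zlo)&(P[:,2]<zhi)]
E
python3 - <<'E'
from h import *
t=shot('top')
for c,d in plates(t).items(): print(c,{k:np.round(v,4) for k,v in d.items()})
for n,b,zs in(('stack',(255,198,305,252),(.064,.085)),('stamp',(298,122,326,152),(.07,.11)),('big',(280,160,310,195),(.05,.15))):
    P=toprect(t,b,*zs); 
    if len(P): print(n,len(P),P.min(0),P.max(0),P.mean(0),cv2.minAreaRect((P[:,:2]*1000).astype(np.float32)))
    A=toprect(t,b,.03,.3);print(np.percentile(A[:,2],[5,50,95,100]))
ex=t['image'][110:262,160:400]; cv2.imwrite('pics/z.png',cv2.resize(ex,None,fx=3.3,fy=3.3,interpolation=cv2.INTER_CUBIC)[:,:,::-1])
E
```

```text
red {'C': array([0.4858, 0.3282]), 'th': np.float32(0.1476), 'outl': array([0.4897, 0.302 ]), 'ring': array([0.4811, 0.3604]), 'size': array([ 93.6477, 122.7939])}
yellow {'C': array([0.6431, 0.1829]), 'th': np.float32(0.1709), 'outl': array([0.6476, 0.1568]), 'ring': array([0.6376, 0.2149]), 'size': array([ 95.0796, 123.3348])}
blue {'C': array([ 0.4825, -0.0964]), 'th': np.float32(-1.2142), 'outl': array([ 0.4576, -0.1057]), 'ring': array([ 0.5129, -0.0851]), 'size': array([77.4788, 53.743 ])}
stack 207 [0.40565714 0.0945897  0.0640457 ] [0.47886339 0.14932792 0.07931661] [0.4416278  0.12146211 0.07265639] ((442.89642333984375, 121.56261444091797), (43.721107482910156, 68.39579772949219), 77.17731475830078)
[0.05513002 0.06273801 0.07691487 0.07931661]
stamp 73 [6.54285389e-01 3.37777009e-04 7.01736049e-02] [0.67654425 0.0210884  0.09442602] [0.66453163 0.01130661 0.08683656] ((665.7127685546875, 9.894003868103027), (20.993274688720703, 20.774555206298828), 35.270301818847656)
[0.04199314 0.0859158  0.09303073 0.09442602]
big 152 [0.550204   0.0501863  0.05011864] [0.57739005 0.07697268 0.11568852] [0.56158972 0.06452737 0.09820198] ((563.6162719726562, 63.68891906738281), (26.658226013183594, 26.547767639160156), 85.56999206542969)
[0.03139075 0.10597264 0.11286863 0.11568852]
```

View pics/z.png

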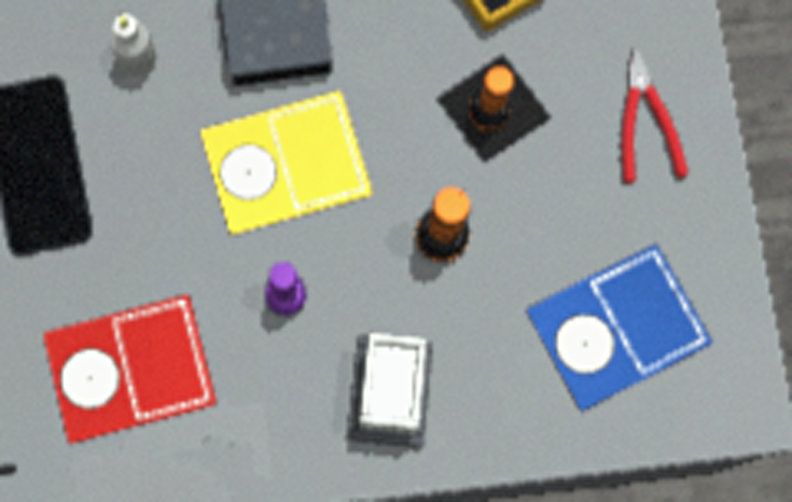

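```bash
sed -i 's/m=cv2.morphologyEx(m,cv2.MORPH_OPEN,np.ones((5,5)))/m=cv2.morphologyEx(cv2.morphologyEx(m,cv2.MORPH_OPEN,np.ones((5,5))),cv2.MORPH_CLOSE,np.ones((21,21)))/' h.py
cat >> h.py <<'E'
def go(x,y,z,yaw=None):
    "shift in tool axes after the turn, turn in degrees (mod 180)"
    o=get_obs();R=cv2.Rodrigues(np.zeros(3))[0]
    y0=o['eef_rot'][2]; yaw=y0 if yaw is None else yaw
    turn=-np.degrees((yaw-y0+np.pi/2)%np.pi-np.pi/2); yw=y0-np.radians(turn)
    d=np.array([x,y,z])-o['ee_pos']
    print('t',round(o['time_s'],2),'shift',np.round([d[0]*np.cos(yw)+d[1]*np.sin(yw),d[0]*np.sin(yw)-d[1]*np.cos(yw),-d[2]],4),'turn',round(turn,2),'rot',np.round(o['eef_rot'],4),'q',np.round(o['qpos'],2))
E
python3 - <<'E'
from h import *
t=shot('top')
for c,d in plates(t).items(): print(c,{k:np.round(v,4) for k,v in d.items()})
go(.443,.1216,.14,-.223)
E
```

```text
red {'C': array([0.4859, 0.3283]), 'th': np.float32(0.1476), 'outl': array([0.4898, 0.302 ]), 'ring': array([0.4811, 0.3604]), 'size': array([ 93.8014, 122.7939])}
yellow {'C': array([0.6431, 0.183 ]), 'th': np.float32(0.1721), 'outl': array([0.6476, 0.1568]), 'ring': array([0.6375, 0.215 ]), 'size': array([ 94.9227, 123.2341])}
blue {'C': array([ 0.4737, -0.071 ]), 'th': np.float32(0.3538), 'outl': array([ 0.4829, -0.0959]), 'ring': array([ 0.4624, -0.0406]), 'size': array([ 93.3147, 122.4202])}
t 1.1 shift [ 0.1508 -0.7042  0.033 ] turn 27.55 rot [-3.1416 -0.      0.2578] q [-1.38  0.3   1.52  0.    1.32 -0.07]
```

>>> jog_arm(rows=[[[0, 0, 0], 6.9, 0.08], [[0, 0, 0], 6.9, 0.08], [[0, 0, 0], 6.9, 0.08], [[0, 0, 0], 6.9, 0.08], [[0.0085, -0.04, 0], 0, 0.08], [[0.0085, -0.04, 0], 0, 0.08], [[0.0085, -0.04, 0], 0, 0.08], [[0.0085, -0.04, 0], 0, 0.08], [[0.0085, -0.04, 0], 0, 0.08], [[0.0085, -0.04, 0], 0, 0.08], [[0.0085, -0.04, 0], 0, 0.08], [[0.0085, -0.04, 0], 0, 0.08]], squeeze=12)

```text
time_s: 2.1
ee_pos: [0.2778, -0.2331, 0.1731]
eef_rot: [3.141, -0.001, -0.225]
force: [1.5, 1.0, -0.1]
grip_width: 0.0801
grip_force: 0.0
```

>>> jog_arm(rows=[[[0.0082, -0.0383, 0], 0, 0.075], [[0.0082, -0.0383, 0], 0, 0.075], [[0.0082, -0.0383, 0], 0, 0.075], [[0.0082, -0.0383, 0], 0, 0.075], [[0.0082, -0.0383, 0], 0, 0.075], [[0.0082, -0.0383, 0], 0, 0.075], [[0.0082, -0.0383, 0], 0, 0.075], [[0.0082, -0.0383, 0], 0, 0.075], [[0.0082, -0.0383, 0], 0, 0.075], [[0.0082, -0.0383, 0], 0, 0.075], [[0, 0, 0.03], 0, 0.075], [[0, 0, 0], 0, 0.075]])

```text
time_s: 3.1
ee_pos: [0.4408, 0.1214, 0.139]
eef_rot: [3.139, 0.005, -0.221]
force: [-0.4, -0.1, -0.9]
grip_width: 0.0752
grip_force: 0.0
```

Run:
```python
from h import *
t=shot('top');s=shot('side')
go(.443,.1216,.063,-.223)
def crop(p,X,w,f):
    u,v=map(int,pix(p,X));return cv2.resize(p['image'][v-w:v+w,u-w:u+w],(390,390),interpolation=cv2.INTER_CUBIC)
cv2.imwrite('pics/a.png',np.hstack([crop(t,(.443,.12,.1),50,0),crop(s,(.443,.12,.1),50,0)])[:,:,::-1])
```

```text
t 3.2 shift [ 0.0007 -0.0019  0.0798] turn -0.04 rot [ 3.1406e+00  2.0000e-03 -2.2370e-01] q [ 0.19  0.12  1.81 -0.    1.21  1.98]
```

View pics/a.png

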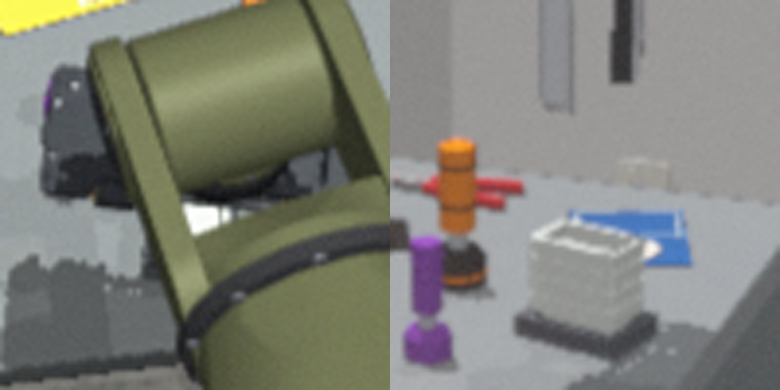

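The side crop shows the fingers spanning the intact stack. I'll descend onto the top collar and close.

>>> jog_arm(rows=[[[0, -0.002, 0.03], 0, 0.065], [[0, 0, 0.025], 0, 0.065], [[0, 0, 0.015], 0, 0.065], [[0, 0, 0.0085], 0, 0.065], [[0, 0, 0], 0, 0.065], [[0, 0, 0], 0, 0.065], [[0, 0, 0], 0, 0.03], [[0, 0, 0], 0, 0.03], [[0, 0, 0], 0, 0.03], [[0, 0, 0], 0, 0.03], [[0, 0, 0], 0, 0.03], [[0, 0, 0], 0, 0.03]], squeeze=10)

```text
time_s: 4.2
ee_pos: [0.4431, 0.1223, 0.0646]
eef_rot: [-3.142, -0.0, -0.224]
force: [-0.3, 0.2, -0.3]
grip_width: 0.0308
grip_force: 0.0
```

Run:
```python
from h import *
s=shot('side'); o=get_obs(); print(o['grip_width'],o['grip_force'],o['ee_pos'])
u,v=map(int,pix(s,(.443,.12,.06)))
print(u,v)
cv2.imwrite('pics/b.png',cv2.resize(s['image'][v-45:v+45,u-60:u+60],(800,600),interpolation=cv2.INTER_CUBIC)[:,:,::-1])
```

```text
0.030275602905059505 0.0 [0.44303382 0.1223046  0.06452569]
304 195
```

View pics/b.png

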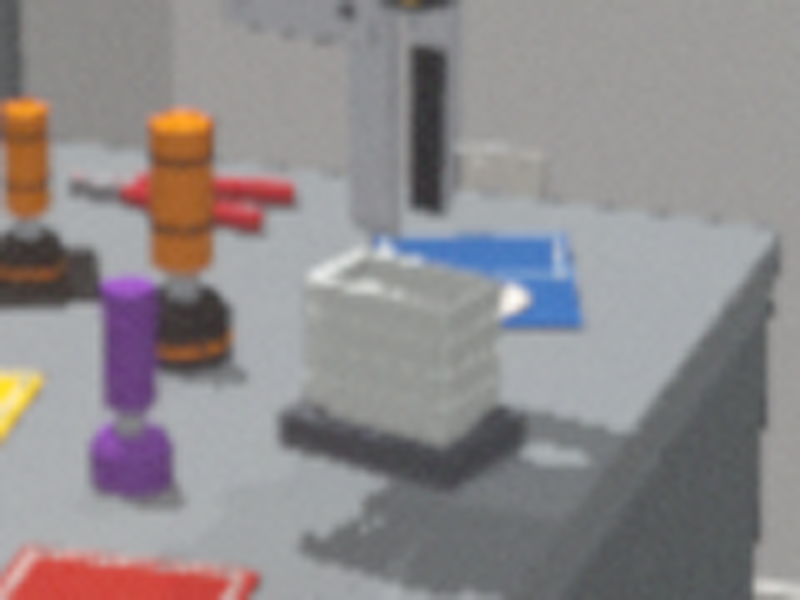

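Run:
```python
from h import *
s=shot('side')
for cu,cv in((370,200),(390,200),(375,150),(428,150),(428,200),(448,190),(430,100),(400,270),(400,350)):
    u=304-60+cu*120/800; v=195-45+cv*90/600
    print((cu,cv),(u,v),np.round(world(s,u,v),3))
o=get_obs();print(o['qpos'],o['ee_pos'])
P=toprect(s,(285,120,325,190),.0,.3); print(len(P))
P=P[(np.hypot(P[:,0]-.443,P[:,1]-.12)<.12)]
for a in np.arange(.06,.2,.01):
    q=P[(P[:,2]>a)&(P[:,2]<a+.01)]
    if len(q): print(round(a,2),len(q),q.min(0).round(3),q.max(0).round(3))
```

```text
(370, 200) (299.5, 180.0) [0.446 0.151 0.113]
(390, 200) (302.5, 180.0) [0.439 0.148 0.113]
(375, 150) (300.25, 172.5) [0.445 0.15  0.134]
(428, 150) (308.2, 172.5) [0.438 0.106 0.121]
(428, 200) (308.2, 180.0) [0.435 0.113 0.102]
(448, 190) (311.2, 178.5) [0.43  0.105 0.105]
(430, 100) (308.5, 165.0) [0.436 0.11  0.144]
(400, 270) (304.0, 190.5) [0.449 0.107 0.068]
(400, 350) (304.0, 202.5) [0.436 0.143 0.048]
[1.89596154e-01 2.29379856e-01 1.88563293e+00 9.20261858e-06
 1.02658212e+00 1.98428045e+00] [0.44301886 0.12228605 0.06447068]
1769
0.06 6 [0.458 0.098 0.068] [0.473 0.106 0.07 ]
0.07 12 [0.445 0.096 0.07 ] [0.472 0.115 0.073]
0.09 18 [0.432 0.104 0.094] [0.457 0.148 0.1  ]
0.1 53 [0.429 0.099 0.1  ] [0.459 0.155 0.11 ]
0.11 60 [0.429 0.099 0.11 ] [0.457 0.155 0.12 ]
0.12 54 [0.428 0.101 0.12 ] [0.458 0.157 0.13 ]
0.13 59 [0.428 0.1   0.13 ] [0.457 0.157 0.14 ]
0.14 55 [0.428 0.103 0.14 ] [0.459 0.154 0.15 ]
0.15 62 [0.428 0.099 0.15 ] [0.458 0.156 0.16 ]
0.16 55 [0.429 0.101 0.16 ] [0.458 0.156 0.17 ]
0.17 50 [0.429 0.097 0.17 ] [0.459 0.155 0.18 ]
0.18 18 [0.425 0.091 0.18 ] [0.444 0.156 0.19 ]
0.19 78 [0.403 0.054 0.19 ] [0.468 0.212 0.2  ]
0.2 167 [0.402 0.051 0.2  ] [0.468 0.212 0.21 ]
```

>>> jog_arm(rows=[[[0, 0, 0], 0, 0.066], [[0, 0, 0], 0, 0.066], [[0, 0, 0], 0, 0.066], [[0, 0, 0], 0, 0.066], [[0, 0, 0], 0, 0.066], [[0, 0, 0], 0, 0.066]])

```text
time_s: 4.8
ee_pos: [0.443, 0.1223, 0.0644]
eef_rot: [3.142, 0.0, -0.224]
force: [0.0, 0.4, 0.7]
grip_width: 0.0649
grip_force: 0.0
```

```bash
cat >> h.py <<'E'
def fingers(p,zmin,w=45):
    "per column of the side picture: lowest finger point; finger seen by range near the reported TCP"
    o=get_obs();e=o['ee_pos'];u0,v0=map(int,pix(p,e+[0,0,.06]))
    V,U=np.mgrid[v0-w:v0+w,u0-w:u0+w];z=p['range_z'][V,U]
    K=p['K'];T=p['world_from_camera']
    W=np.stack([(U-K[0,2])/K[0,0]*z,-(V-K[1,2])/K[1,1]*z,-z],-1)@T[:3,:3].T+T[:3,3]
    ok=(z>0)&(np.hypot(W[...,0]-e[0],W[...,1]-e[1])<.07)&(W[...,2]>zmin)&(W[...,2]<e[2]+.115)
    for j in range(2*w):
        r=np.where(ok[:,j])[0]
        if len(r)>8:
            m=np.median(W[r,j],0); d=np.median(z[r,j])
            print(U[0,j],V[r.max(),j],len(r),m.round(3),'low',W[r[-4:],j].min(0).round(3))
    return W[ok]
E
python3 - <<'E'
from h import *
s=shot('side');P=fingers(s,.085);o=get_obs();print(o['ee_pos'],o['grip_width'])
Y=P[P[:,2]<.17];print(Y.min(0),Y.max(0))
yaw=o['eef_rot'][2];d=(Y-o['ee_pos']);ty=d[:,0]*np.sin(yaw)-d[:,1]*np.cos(yaw);tx=d[:,0]*np.cos(yaw)+d[:,1]*np.sin(yaw)
print(np.percentile(tx,[1,50,99]),np.percentile(ty,[1,10,50,90,99]))
E
```

```text
292 184 28 [0.462 0.165 0.143] low [0.461 0.162 0.104]
293 185 29 [0.459 0.166 0.141] low [0.457 0.163 0.102]
294 186 30 [0.456 0.167 0.141] low [0.456 0.156 0.096]
295 186 29 [0.454 0.166 0.139] low [0.453 0.161 0.098]
296 187 29 [0.45  0.169 0.14 ] low [0.449 0.157 0.095]
297 187 30 [0.447 0.169 0.139] low [0.447 0.161 0.097]
298 187 30 [0.445 0.168 0.139] low [0.444 0.163 0.098]
299 187 30 [0.443 0.164 0.138] low [0.442 0.164 0.099]
300 187 31 [0.442 0.159 0.138] low [0.441 0.154 0.096]
308 179 26 [0.445 0.09  0.133] low [0.443 0.087 0.096]
309 179 29 [0.441 0.091 0.139] low [0.439 0.09  0.097]
310 180 31 [0.438 0.091 0.138] low [0.436 0.09  0.096]
311 180 29 [0.435 0.092 0.138] low [0.433 0.089 0.097]
312 180 30 [0.432 0.094 0.137] low [0.431 0.089 0.095]
313 180 30 [0.429 0.094 0.138] low [0.428 0.091 0.097]
314 180 30 [0.427 0.092 0.138] low [0.426 0.09  0.097]
315 177 28 [0.426 0.087 0.142] low [0.424 0.083 0.104]
316 158 9 [0.425 0.083 0.167] low [0.424 0.08  0.156]
[0.44301794 0.12229582 0.06446003] 0.06601660990529425
[0.4237676  0.08003817 0.09480662] [0.46355783 0.1728731  0.16938871]
[-0.0112458  -0.0033949   0.01087226] [-0.04952154 -0.04738326 -0.03454812  0.03459893  0.04283758]
```

Side range readings put the fingertips at z ≈ 0.096, about 31 mm above the reported TCP. I'll descend most of the way and re-measure against the stack.

>>> jog_arm(rows=[[[0, 0, 0.008], 0, 0.066], [[0, 0, 0.008], 0, 0.066], [[0, 0, 0.006], 0, 0.066], [[0, 0, 0], 0, 0.066], [[0, 0, 0], 0, 0.066]])

```text
time_s: 5.27
ee_pos: [0.4427, 0.1222, 0.0419]
eef_rot: [3.141, 0.001, -0.224]
force: [0.8, 0.0, 0.0]
grip_width: 0.0661
grip_force: 0.0
```

Run:
```python
from h import *
s=shot('side');P=fingers(s,.0);o=get_obs();print(o['ee_pos'],o['grip_width'])
u,v=300,190
cv2.imwrite('pics/c.png',cv2.resize(s['image'][v-45:v+45,u-60:u+60],(800,600),interpolation=cv2.INTER_CUBIC)[:,:,::-1])
```

```text
289 220 23 [0.481 0.138 0.026] low [0.47  0.146 0.   ]
290 217 26 [0.477 0.139 0.034] low [0.474 0.144 0.002]
291 217 27 [0.474 0.14  0.037] low [0.47  0.146 0.001]
292 218 53 [0.463 0.162 0.083] low [0.467 0.146 0.001]
293 219 54 [0.46  0.163 0.081] low [0.462 0.147 0.   ]
294 218 53 [0.457 0.164 0.083] low [0.461 0.149 0.001]
295 218 52 [0.454 0.165 0.085] low [0.457 0.149 0.004]
296 218 53 [0.451 0.165 0.085] low [0.455 0.149 0.003]
297 223 54 [0.448 0.166 0.081] low [0.444 0.152 0.   ]
298 219 53 [0.446 0.165 0.084] low [0.447 0.147 0.001]
299 222 54 [0.444 0.161 0.083] low [0.441 0.153 0.   ]
300 219 54 [0.444 0.151 0.066] low [0.442 0.152 0.004]
301 220 33 [0.443 0.146 0.046] low [0.439 0.155 0.002]
302 221 34 [0.441 0.145 0.042] low [0.436 0.15  0.   ]
303 220 32 [0.437 0.147 0.044] low [0.434 0.151 0.002]
304 220 32 [0.434 0.148 0.044] low [0.429 0.153 0.005]
305 221 33 [0.432 0.148 0.043] low [0.427 0.155 0.002]
306 221 33 [0.428 0.148 0.044] low [0.423 0.158 0.003]
307 222 32 [0.425 0.149 0.043] low [0.421 0.159 0.   ]
308 222 56 [0.437 0.108 0.066] low [0.418 0.157 0.001]
309 222 63 [0.435 0.106 0.071] low [0.414 0.159 0.003]
310 222 63 [0.432 0.106 0.071] low [0.412 0.158 0.002]
311 223 64 [0.429 0.106 0.072] low [0.409 0.156 0.   ]
312 222 62 [0.426 0.108 0.071] low [0.407 0.154 0.001]
313 222 62 [0.422 0.11  0.072] low [0.406 0.152 0.   ]
314 221 60 [0.419 0.112 0.071] low [0.405 0.145 0.001]
315 220 57 [0.416 0.108 0.071] low [0.404 0.139 0.   ]
316 219 37 [0.409 0.121 0.05 ] low [0.402 0.132 0.001]
317 218 27 [0.408 0.118 0.036] low [0.403 0.128 0.003]
318 219 27 [0.406 0.113 0.034] low [0.4   0.125 0.   ]
[0.44295507 0.12226394 0.04227722] 0.06625477965647567
```

View pics/c.png

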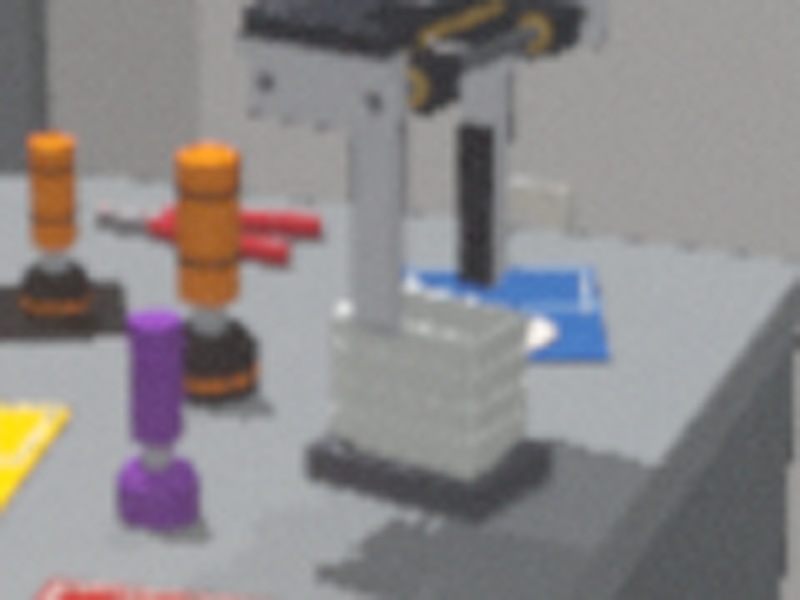

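The crop shows the near fingertip at (380,330), beside the top collar, which agrees with a 31 mm z offset. I'll go down 11 mm and close.

>>> jog_arm(rows=[[[0, 0, 0.006], 0, 0.066], [[0, 0, 0.005], 0, 0.066], [[0, 0, 0], 0, 0.066], [[0, 0, 0], 0, 0.03], [[0, 0, 0], 0, 0.03], [[0, 0, 0], 0, 0.03], [[0, 0, 0], 0, 0.03], [[0, 0, 0], 0, 0.03]], squeeze=10)

```text
time_s: 5.98
ee_pos: [0.4431, 0.1223, 0.0316]
eef_rot: [-3.141, -0.0, -0.224]
force: [-0.6, 0.3, 1.0]
grip_width: 0.0439
grip_force: 10.0
```

Gripped at 44 mm. Lift slowly to begin with, then check from the side.

>>> jog_arm(rows=[[[0, 0, -0.004], 0, 0.03], [[0, 0, -0.004], 0, 0.03], [[0, 0, 0], 0, 0.03], [[0, 0, 0], 0, 0.03]])

```text
time_s: 6.32
ee_pos: [0.4432, 0.1223, 0.0398]
eef_rot: [-3.141, -0.001, -0.224]
force: [0.4, 0.3, 0.3]
grip_width: 0.0436
grip_force: 10.0
```

Run:
```python
from h import *
s=shot('side');o=get_obs();print(o['ee_pos'],o['grip_width'],o['force'])
u,v=304,195
cv2.imwrite('pics/d.png',cv2.resize(s['image'][v-30:v+30,u-40:u+40],(640,480),interpolation=cv2.INTER_CUBIC)[:,:,::-1])
```

```text
[0.44310351 0.12231109 0.03961635] 0.043671733378546976 [-0.75002444 -0.49010389 -0.10425154]
```

View pics/d.png

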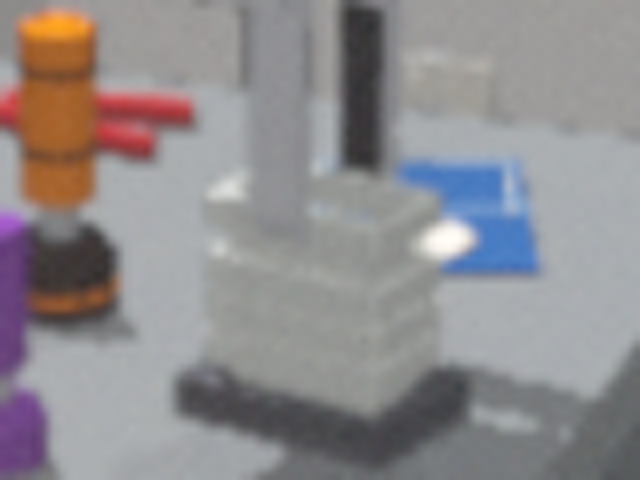

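Only the top dish is up; the remaining three still stand nested. Now to the red plate.

>>> jog_arm(rows=[[[0, 0, -0.03], 0, 0.03], [[0, 0, -0.04], 0, 0.03], [[0, 0, -0.04], 0, 0.03], [[0.0, 0, 0], -7.1, 0.03], [[0, 0, 0], -7.1, 0.03], [[0, 0, 0], -7.1, 0.03], [[0.0145, -0.0342, 0], 0, 0.03], [[0.0145, -0.0342, 0], 0, 0.03], [[0.0145, -0.0342, 0], 0, 0.03], [[0.0145, -0.0342, 0], 0, 0.03], [[0.0145, -0.0342, 0], 0, 0.03], [[0, 0, 0], 0, 0.03]])

```text
time_s: 7.37
ee_pos: [0.4896, 0.3068, 0.1484]
eef_rot: [-3.141, 0.001, 0.151]
force: [-0.5, 0.1, -1.1]
grip_width: 0.0441
grip_force: 10.0
```

Run:
```python
from h import *
go(.4898,.302,-.0095,.1476);print(get_obs()['grip_width'])
```

```text
t 7.37 shift [-0.0005  0.0047  0.1579] turn 0.2 rot [-3.141e+00  6.000e-04  1.511e-01] q [0.5  0.38 1.47 0.   1.29 1.92]
0.044106770556494396
```

>>> jog_arm(rows=[[[0, 0, 0.03], 0, 0.03], [[0, 0, 0.04], 0, 0.03], [[0, 0, 0.03], 0, 0.03], [[0, 0, 0.03], 0, 0.03], [[0, 0, 0], 0, 0.03], [[0, 0, 0], 0, 0.03]])

```text
time_s: 7.87
ee_pos: [0.489, 0.3017, 0.019]
eef_rot: [3.141, 0.002, 0.148]
force: [0.8, 0.2, 0.4]
grip_width: 0.0435
grip_force: 10.0
```

Run:
```python
from h import *
go(.4898,.302,-.0095,.1476);print(get_obs()['grip_width'])
```

```text
t 7.87 shift [ 0.0008 -0.0002  0.0285] turn 0.01 rot [3.1408e+00 2.3000e-03 1.4780e-01] q [0.49 0.52 1.59 0.   1.03 1.91]
0.04351819777104419
```

>>> jog_arm(rows=[[[0, 0, 0.01], 0, 0.03], [[0, 0, 0.01], 0, 0.03], [[0, 0, 0.004], 0, 0.03], [[0, 0, 0.002], 0, 0.03], [[0, 0, 0.0015], 0, 0.03], [[0, 0, 0], 0, 0.03], [[0, 0, 0], 0, 0.03]])

```text
time_s: 8.45
ee_pos: [0.4897, 0.3022, -0.0077]
eef_rot: [-3.141, -0.0, 0.148]
force: [-0.2, 0.2, -0.4]
grip_width: 0.044
grip_force: 10.0
```

Run:
```python
from h import *
s=shot('side');o=get_obs();print(o['ee_pos'],o['grip_width'],o['force'])
u,v=map(int,pix(s,(.49,.30,.02)))
cv2.imwrite('pics/e.png',cv2.resize(s['image'][v-30:v+30,u-40:u+40],(640,480),interpolation=cv2.INTER_CUBIC)[:,:,::-1])
```

```text
[ 0.48973159  0.3021911  -0.00767473] 0.04396278020630414 [ 1.15118527  0.50798826 -0.08791901]
```

View pics/e.png

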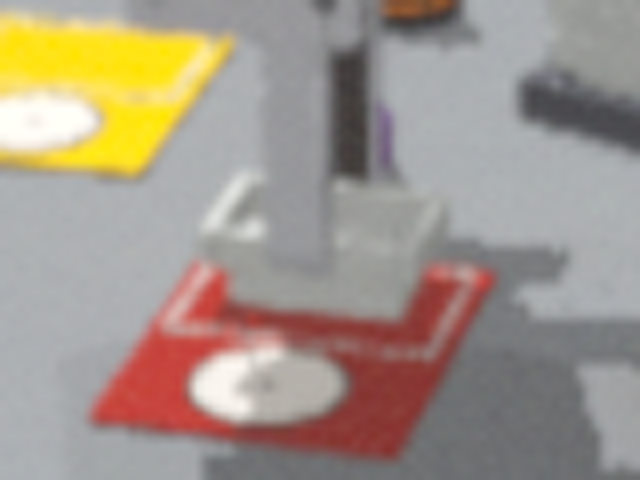

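The dish hangs centred within the red outline, a few mm above the plate. I'll lower it until contact.

>>> jog_arm(rows=[[[0, 0, 0.001], 0, 0.03], [[0, 0, 0.001], 0, 0.03], [[0, 0, 0], 0, 0.03], [[0, 0, 0], 0, 0.03]])

```text
time_s: 8.83
ee_pos: [0.4895, 0.3021, -0.0101]
eef_rot: [3.142, 0.0, 0.148]
force: [0.7, 0.9, 1.2]
grip_width: 0.0437
grip_force: 10.0
```

>>> jog_arm(rows=[[[0, 0, 0.001], 0, 0.03], [[0, 0, 0], 0, 0.03], [[0, 0, 0], 0, 0.03]])

```text
time_s: 9.08
ee_pos: [0.4898, 0.3022, -0.0106]
eef_rot: [-3.141, -0.001, 0.148]
force: [-1.1, -0.9, 5.4]
grip_width: 0.0439
grip_force: 10.0
```

>>> jog_arm(rows=[[[0, 0, 0], 0, 0.065], [[0, 0, 0], 0, 0.065], [[0, 0, 0], 0, 0.065], [[0, 0, 0], 0, 0.065], [[0, 0, -0.02], 0, 0.065], [[0, 0, -0.03], 0, 0.065], [[0, 0, -0.04], 0, 0.065], [[0, 0, -0.04], 0, 0.065]])

```text
time_s: 9.75
ee_pos: [0.4889, 0.3018, 0.1199]
eef_rot: [3.141, 0.002, 0.148]
force: [0.3, 0.2, 0.1]
grip_width: 0.065
grip_force: 0.0
```

>>> jog_arm(rows=[[[0, 0, 0], 7.1, 0.065], [[0, 0, 0], 7.1, 0.065], [[0, 0, 0], 7.1, 0.065], [[-0.0011, 0.0373, 0], 0, 0.065], [[-0.0011, 0.0373, 0], 0, 0.065], [[-0.0011, 0.0373, 0], 0, 0.065], [[-0.0011, 0.0373, 0], 0, 0.065], [[-0.0011, 0.0373, 0], 0, 0.065], [[0, 0, 0], 0, 0.065], [[0, 0, 0], 0, 0.065]])

```text
time_s: 10.58
ee_pos: [0.4428, 0.1204, 0.1193]
eef_rot: [-3.141, -0.001, -0.227]
force: [0.1, 0.3, -0.2]
grip_width: 0.0653
grip_force: 0.0
```

Run:
```python
from h import *
s=shot('side');t=shot('top')
go(.443,.1216,.0176,-.223)
crop=lambda p,u,v,w:cv2.resize(p['image'][v-w:v+w,u-w:u+w],(400,400),interpolation=cv2.INTER_CUBIC)
cv2.imwrite('pics/f.png',np.hstack([crop(s,270,215,50),crop(t,240,200,85)])[:,:,::-1])
```

```text
t 10.68 shift [-0.      0.0004  0.1015] turn -0.06 rot [-3.1413e+00 -4.0000e-04 -2.2400e-01] q [0.19 0.15 1.83 0.   1.15 1.98]
```

View pics/f.png

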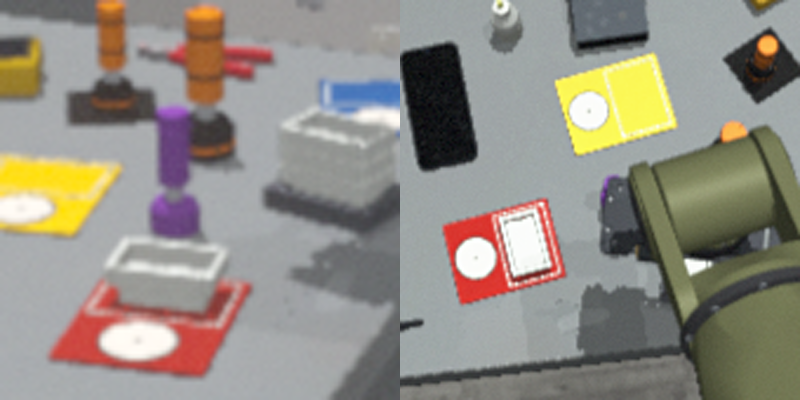

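The first dish stands inside the red outline, and three dishes remain nested in the rack. Second dish.

>>> jog_arm(rows=[[[0, 0, 0.03], 0, 0.066], [[0, 0, 0.03], 0, 0.066], [[0, 0, 0.02], 0, 0.066], [[0, 0, 0.012], 0, 0.066], [[0, 0, 0.0095], 0, 0.066], [[0, 0, 0], 0, 0.066], [[0, 0, 0], 0, 0.066], [[0, 0, 0], 0, 0.03], [[0, 0, 0], 0, 0.03], [[0, 0, 0], 0, 0.03], [[0, 0, 0], 0, 0.03], [[0, 0, 0], 0, 0.03]], squeeze=10)

```text
time_s: 11.68
ee_pos: [0.4431, 0.1215, 0.018]
eef_rot: [-3.141, -0.001, -0.224]
force: [-0.1, 1.2, 4.1]
grip_width: 0.0445
grip_force: 10.0
```

>>> jog_arm(rows=[[[0, 0, -0.004], 0, 0.03], [[0, 0, -0.004], 0, 0.03], [[0, 0, 0], 0, 0.03], [[0, 0, 0], 0, 0.03]])

```text
time_s: 12.02
ee_pos: [0.4429, 0.1215, 0.0257]
eef_rot: [-3.141, -0.0, -0.224]
force: [0.0, 0.3, -0.5]
grip_width: 0.0438
grip_force: 10.0
```

Run:
```python
from h import *
s=shot('side');go(.6476,.1568,.13,.1715);print(get_obs()['grip_width'])
u,v=304,195
cv2.imwrite('pics/g.png',cv2.resize(s['image'][v-30:v+30,u-40:u+40],(640,480),interpolation=cv2.INTER_CUBIC)[:,:,::-1])
```

```text
t 12.07 shift [ 2.079e-01  1.000e-04 -1.045e-01] turn -22.65 rot [-3.1415e+00 -1.0000e-04 -2.2390e-01] q [ 0.19  0.29  1.92 -0.    0.93  1.98]
0.043561373682038426
```

View pics/g.png

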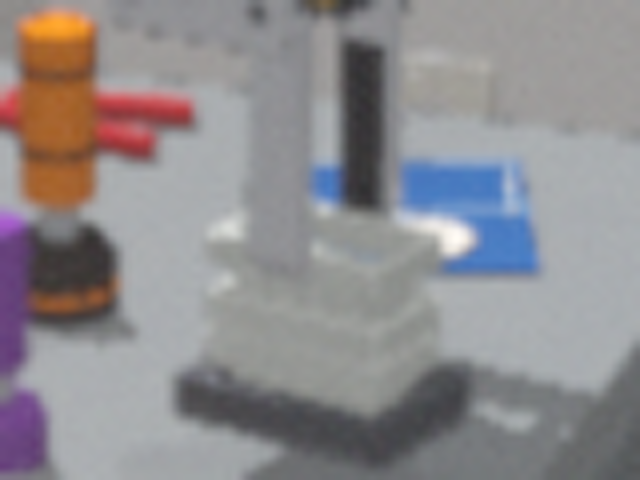

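Only the second dish is lifted. On to yellow.

>>> jog_arm(rows=[[[0, 0, -0.03], 0, 0.03], [[0, 0, -0.04], 0, 0.03], [[0, 0, -0.04], 0, 0.03], [[0, 0, 0], -7.15, 0.03], [[0, 0, 0], -7.15, 0.03], [[0, 0, 0], -7.15, 0.03], [[0.03, 0, 0], -1.2, 0.03], [[0.0356, 0, 0], 0, 0.03], [[0.0356, 0, 0], 0, 0.03], [[0.0356, 0, 0], 0, 0.03], [[0.0356, 0, 0], 0, 0.03], [[0.0356, 0, 0], 0, 0.03]])

```text
time_s: 13.07
ee_pos: [0.6492, 0.1565, 0.1348]
eef_rot: [-3.142, 0.001, 0.171]
force: [1.0, 0.5, 0.1]
grip_width: 0.0438
grip_force: 10.0
```

>>> jog_arm(rows=[[[0, 0, 0.03], 0, 0.03], [[0, 0, 0.04], 0, 0.03], [[0, 0, 0.03], 0, 0.03], [[0, 0, 0.015], 0, 0.03], [[0, 0, 0], 0, 0.03], [[0, 0, 0], 0, 0.03], [[0, 0, 0], 0, 0.03]])

```text
time_s: 13.65
ee_pos: [0.6486, 0.1565, 0.0221]
eef_rot: [-3.142, -0.002, 0.171]
force: [-0.3, -0.2, 0.7]
grip_width: 0.0436
grip_force: 10.0
```

Run:
```python
from h import *
go(.6476,.1568,-.0095,.1715);print(get_obs()['grip_width'])
```

```text
t 13.65 shift [-0.001  -0.0005  0.0316] turn -0.01 rot [-3.1415e+00 -2.2000e-03  1.7140e-01] q [0.18 0.7  1.29 0.   1.15 1.58]
0.04355169608460673
```

>>> jog_arm(rows=[[[-0.001, 0, 0.01], 0, 0.03], [[0, 0, 0.01], 0, 0.03], [[0, 0, 0.006], 0, 0.03], [[0, 0, 0.003], 0, 0.03], [[0, 0, 0.001], 0, 0.03], [[0, 0, 0], 0, 0.03], [[0, 0, 0], 0, 0.03]])

```text
time_s: 14.23
ee_pos: [0.647, 0.1562, -0.0094]
eef_rot: [-3.142, -0.0, 0.171]
force: [0.4, -0.1, 0.2]
grip_width: 0.0438
grip_force: 10.0
```

>>> jog_arm(rows=[[[0, 0, 0.001], 0, 0.03], [[0, 0, 0], 0, 0.03], [[0, 0, 0], 0, 0.03]])

```text
time_s: 14.48
ee_pos: [0.6472, 0.1562, -0.0101]
eef_rot: [3.142, -0.001, 0.171]
force: [0.2, -0.1, 2.3]
grip_width: 0.0436
grip_force: 10.0
```

>>> jog_arm(rows=[[[0, 0, 0], 0, 0.065], [[0, 0, 0], 0, 0.065], [[0, 0, 0], 0, 0.065], [[0, 0, 0], 0, 0.065], [[0, 0, -0.02], 0, 0.065], [[0, 0, -0.03], 0, 0.065], [[0, 0, -0.04], 0, 0.065], [[0, 0, -0.04], 0, 0.065]])

```text
time_s: 15.15
ee_pos: [0.6462, 0.156, 0.1204]
eef_rot: [3.142, 0.002, 0.171]
force: [0.5, -0.3, 0.6]
grip_width: 0.065
grip_force: 0.0
```

>>> jog_arm(rows=[[[0, 0, 0], 7.15, 0.065], [[0, 0, 0], 7.15, 0.065], [[0, 0, 0], 7.15, 0.065], [[0, 0, 0], 1.2, 0.065], [[-0.0383, 0.0158, 0], 0, 0.065], [[-0.0383, 0.0158, 0], 0, 0.065], [[-0.0383, 0.0158, 0], 0, 0.065], [[-0.0383, 0.0158, 0], 0, 0.065], [[-0.0383, 0.0158, 0], 0, 0.065], [[0, 0, 0], 0, 0.065], [[0, 0, 0], 0, 0.065]])

```text
time_s: 16.07
ee_pos: [0.4415, 0.1215, 0.12]
eef_rot: [-3.141, -0.001, -0.221]
force: [0.9, 0.8, 0.3]
grip_width: 0.0649
grip_force: 0.0
```

```bash
cat >> h.py <<'E'
def rect(p,X,zlo,zhi,r):
    u,v=map(int,pix(p,X));P=toprect(p,(u-r,v-r,u+r,v+r),zlo,zhi)
    q=cv2.minAreaRect((P[:,:2]*1000).astype(np.float32)); (w,h),a=q[1],q[2]
    print(len(P),np.round(q[0],1),np.round((w,h),1),'long axis deg',round(((a if w>h else a+90)+90)%180-90,1),'z',np.percentile(P[:,2],[50,95]).round(3))
E
python3 - <<'E'
from h import *
t=shot('top');go(.443,.1216,.0036,-.223)
pl=plates(t)
for c in ('red','yellow'):
    print(c,pl[c]['outl'],np.degrees(pl[c]['th']),pl[c]['size'])
    rect(t,(*pl[c]['outl'],.02),.022,.045,18)
P=toprect(shot('side'),(285,180,325,222),.03,.075);print(P[:,2].max())
print([(r['p'],np.array(r['at'])*[512,384]) for r in spot_point('stamp',t)])
E
```

```text
t 16.12 shift [1.000e-04 1.000e-04 1.166e-01] turn 0.09 rot [-3.1409e+00 -1.6000e-03 -2.2140e-01] q [ 0.19  0.15  1.83 -0.    1.16  1.98]
red [0.48982512 0.30201791] 8.4735 (93.78111267089844, 122.85730743408203)
200 [489.6 301.5] [68.4 44.3] long axis deg 9.0 z [0.031 0.036]
yellow [0.64763623 0.15684641] 9.897259 (94.90856170654297, 123.24430084228516)
187 [646.7 155.6] [69.3 44. ] long axis deg 10.2 z [0.031 0.036]
0.04674874559752623
[(0.71, array([305.5104, 145.1904])), (0.54, array([294.1952, 183.5136])), (0.48, array([248.0128, 202.5984]))]
```

Both dishes are within 2 mm of the outline centres. Third dish.

>>> jog_arm(rows=[[[0, 0, 0.03], 0, 0.066], [[0, 0, 0.03], 0, 0.066], [[0, 0, 0.03], 0, 0.066], [[0, 0, 0.015], 0, 0.066], [[0, 0, 0.011], 0, 0.066], [[0, 0, 0], 0, 0.066], [[0, 0, 0], 0, 0.066], [[0, 0, 0], 0, 0.03], [[0, 0, 0], 0, 0.03], [[0, 0, 0], 0, 0.03], [[0, 0, 0], 0, 0.03], [[0, 0, 0], 0, 0.03]], squeeze=10)

```text
time_s: 17.22
ee_pos: [0.443, 0.1217, 0.004]
eef_rot: [-3.141, -0.001, -0.224]
force: [-0.7, 0.0, 3.6]
grip_width: 0.0437
grip_force: 10.0
```

>>> jog_arm(rows=[[[0, 0, -0.004], 0, 0.03], [[0, 0, -0.004], 0, 0.03], [[0, 0, 0], 0, 0.03], [[0, 0, 0], 0, 0.03]])

```text
time_s: 17.55
ee_pos: [0.4427, 0.1217, 0.0118]
eef_rot: [-3.141, -0.001, -0.224]
force: [0.1, 0.7, -0.3]
grip_width: 0.0438
grip_force: 10.0
```

Run:
```python
from h import *
s=shot('side');go(.4829,-.0959,.13,.3538);print(get_obs()['grip_width'])
u,v=304,198
cv2.imwrite('pics/i.png',cv2.resize(s['image'][v-30:v+30,u-40:u+40],(640,480),interpolation=cv2.INTER_CUBIC)[:,:,::-1])
```

```text
t 17.6 shift [-0.0375  0.2181 -0.1185] turn -33.1 rot [-3.1415e+00 -2.0000e-04 -2.2390e-01] q [0.19 0.32 1.92 0.   0.9  1.98]
0.04346021824951522
```

View pics/i.png

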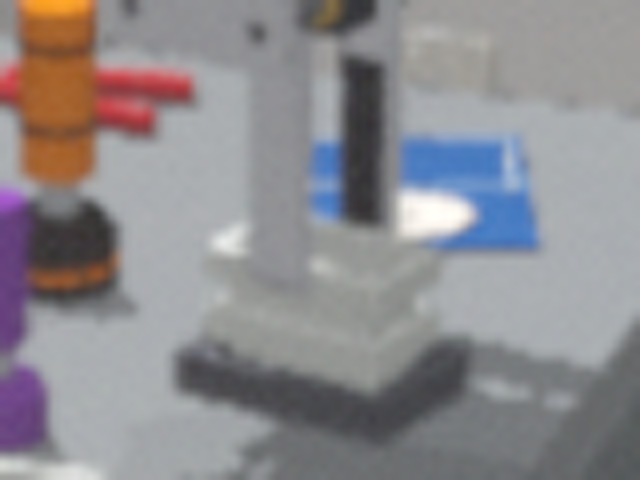

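Only the third dish is up. On to blue.

>>> jog_arm(rows=[[[0, 0, -0.03], 0, 0.03], [[0, 0, -0.04], 0, 0.03], [[0, 0, -0.04], 0, 0.03], [[0, 0, 0], -6.6, 0.03], [[0, 0, 0], -6.6, 0.03], [[0, 0, 0], -6.6, 0.03], [[0, 0, 0], -6.6, 0.03], [[0, 0, 0], -6.7, 0.03], [[-0.0063, 0.0363, 0], 0, 0.03], [[-0.0063, 0.0363, 0], 0, 0.03], [[-0.0063, 0.0363, 0], 0, 0.03], [[-0.0063, 0.0363, 0], 0, 0.03]])

```text
time_s: 18.6
ee_pos: [0.4691, -0.0248, 0.1214]
eef_rot: [-3.142, 0.0, 0.354]
force: [0.7, -0.3, -0.6]
grip_width: 0.0441
grip_force: 10.0
```

>>> jog_arm(rows=[[[-0.0063, 0.0363, 0], 0, 0.03], [[-0.006, 0.0363, 0], 0, 0.03], [[0, 0, 0.03], 0, 0.03], [[0, 0, 0.04], 0, 0.03], [[0, 0, 0.02], 0, 0.03], [[0, 0, 0.01], 0, 0.03], [[0, 0, 0], 0, 0.03], [[0, 0, 0], 0, 0.03], [[0, 0, 0], 0, 0.03]])

```text
time_s: 19.35
ee_pos: [0.4838, -0.0958, 0.023]
eef_rot: [3.14, -0.002, 0.354]
force: [0.2, 0.2, 0.1]
grip_width: 0.0437
grip_force: 10.0
```

Run:
```python
from h import *
go(.4829,-.0959,-.0095,.3538);print(get_obs()['grip_width'])
```

```text
t 19.35 shift [-0.0009 -0.0002  0.0325] turn 0.02 rot [ 3.1402e+00 -1.9000e-03  3.5420e-01] q [-0.27  0.36  1.83  0.    0.95  0.95]
0.043748401774091575
```

>>> jog_arm(rows=[[[-0.001, 0, 0.01], 0, 0.03], [[0, 0, 0.01], 0, 0.03], [[0, 0, 0.007], 0, 0.03], [[0, 0, 0.003], 0, 0.03], [[0, 0, 0.0015], 0, 0.03], [[0, 0, 0], 0, 0.03], [[0, 0, 0], 0, 0.03]])

```text
time_s: 19.93
ee_pos: [0.482, -0.096, -0.0101]
eef_rot: [-3.142, 0.0, 0.354]
force: [0.4, 1.1, -0.1]
grip_width: 0.0438
grip_force: 10.0
```

>>> jog_arm(rows=[[[0, 0, 0.001], 0, 0.03], [[0, 0, 0], 0, 0.03], [[0, 0, 0], 0, 0.03]])

```text
time_s: 20.18
ee_pos: [0.4822, -0.096, -0.0107]
eef_rot: [3.141, -0.001, 0.354]
force: [-1.4, 1.6, 5.1]
grip_width: 0.0441
grip_force: 10.0
```

>>> jog_arm(rows=[[[0, 0, 0], 0, 0.065], [[0, 0, 0], 0, 0.065], [[0, 0, 0], 0, 0.065], [[0, 0, 0], 0, 0.065], [[0, 0, -0.02], 0, 0.065], [[0, 0, -0.03], 0, 0.065], [[0, 0, -0.04], 0, 0.065], [[0, 0, -0.04], 0, 0.065], [[0, 0, -0.02], 0, 0.065]])

```text
time_s: 20.93
ee_pos: [0.4831, -0.0963, 0.1435]
eef_rot: [3.139, -0.004, 0.354]
force: [-0.0, -0.7, 1.1]
grip_width: 0.0647
grip_force: 0.0
```

Run:
```python
from h import *
t=shot('top')
pl=plates(t)
for c in ('red','yellow'):
    print(c,pl[c]['outl'],pl[c]['ring'],pl[c]['size']); rect(t,(*pl[c]['outl'],.02),.022,.045,18)
# rack
rect(t,(.443,.1216,.03),.022,.045,20)
# stamp top, both orange
rect(t,(.6657,.0099,.085),.078,.11,9)
# rest: dark pixels
im=t['image'][115:170,285:335]; m=(im.max(2)<55).astype(np.uint8)
k=max(cv2.findContours(m,0,cv2.CHAIN_APPROX_NONE)[0],key=cv2.contourArea)[:,0]
W=np.array([world(t,a+285,b+115,.004)[:2] for a,b in k]);q=cv2.minAreaRect((W*1000).astype(np.float32));print('rest',q,len(k))
cv2.imwrite('pics/j.png',np.hstack([cv2.resize(t['image'][110:180,275:345],(400,400),interpolation=cv2.INTER_CUBIC),cv2.resize(t['image'][110:250,260:400],(400,400),interpolation=cv2.INTER_CUBIC)])[:,:,::-1])
go(.6657,.0099,.12)
```

```text
red [0.48981078 0.30201956] [0.48113528 0.36037824] (93.8013687133789, 122.84668731689453)
203 [489.7 301.6] [68.7 44.2] long axis deg 8.6 z [0.031 0.037]
yellow [0.6476567  0.15683598] [0.63770314 0.21499031] (94.8893814086914, 123.19231414794922)
181 [646.7 155.4] [68.7 44.1] long axis deg 9.6 z [0.031 0.036]
199 [440.7 122.2] [50.5 81.8] long axis deg -10.5 z [0.032 0.035]
64 [666.9  11. ] [20.1 21.8] long axis deg -0.9 z [0.089 0.093]
rest ((669.755859375, 4.239112854003906), (65.23590087890625, 66.21369171142578), 27.569902420043945) 90
t 20.98 shift [ 0.2072 -0.037   0.0256] turn -0.0 rot [ 3.1366 -0.0069  0.3538] q [-0.27  0.19  1.72  0.    1.22  0.95]
```

View pics/j.png

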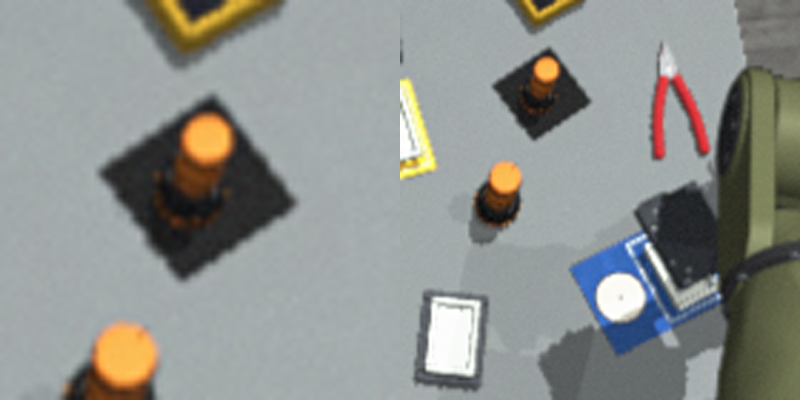

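The view shows the small stamp upright on its black rest (stamp top (0.666,0.0105), rest centre about (0.670,0.004)), and one dish left in the rack. Going to the stamp.

>>> jog_arm(rows=[[[0.0345, -0.0062, 0], 0, 0.06], [[0.0345, -0.0062, 0], 0, 0.06], [[0.0345, -0.0062, 0], 0, 0.06], [[0.0345, -0.0062, 0], 0, 0.06], [[0.0345, -0.0062, 0], 0, 0.06], [[0.0345, -0.0062, 0], 0, 0.06], [[0, 0, 0], 0, 0.06], [[0, 0, 0], 0, 0.06], [[0, 0, 0], 0, 0.06]])

```text
time_s: 21.73
ee_pos: [0.6626, 0.0103, 0.1382]
eef_rot: [-3.141, 0.001, 0.354]
force: [-0.1, -0.4, -0.6]
grip_width: 0.0596
grip_force: 0.0
```

Run:
```python
from h import *
go(.6658,.0105,.021)
s=shot('side');P=fingers(s,.12);e=get_obs();
Y=P[P[:,2]<e['ee_pos'][2]+.1];yaw=e['eef_rot'][2];d=(Y-e['ee_pos']);ty=d[:,0]*np.sin(yaw)-d[:,1]*np.cos(yaw);tx=d[:,0]*np.cos(yaw)+d[:,1]*np.sin(yaw)
print(np.percentile(tx,[1,50,99]),np.percentile(ty,[1,10,50,90,99]))
# blue dish
t=shot('top');pl=plates(t)['blue'];print(pl)
rect(t,(*pl['outl'],.02),.022,.045,18)
# stamp in the side picture
u,v=map(int,pix(s,(.6658,.0105,.06)));Q=toprect(s,(u-8,v-16,u+8,v+12),.035,.095)
Q=Q[np.hypot(Q[:,0]-.666,Q[:,1]-.01)<.03];print(len(Q),Q.mean(0),Q.max(0))
```

```text
t 21.73 shift [0.0031 0.0009 0.1172] turn -0.0 rot [-3.1412e+00  1.1000e-03  3.5380e-01] q [-0.04  0.58  1.2  -0.    1.36  1.18]
243 141 26 [0.656 0.055 0.214] low [0.655 0.052 0.177]
244 142 28 [0.654 0.052 0.214] low [0.654 0.047 0.173]
245 142 28 [0.651 0.051 0.212] low [0.651 0.047 0.172]
246 142 28 [0.648 0.05  0.213] low [0.649 0.047 0.172]
247 142 27 [0.645 0.05  0.212] low [0.644 0.047 0.172]
248 142 28 [0.642 0.049 0.213] low [0.642 0.043 0.172]
249 142 30 [0.641 0.045 0.216] low [0.64  0.045 0.172]
250 137 24 [ 0.669 -0.018  0.206] low [ 0.668 -0.02   0.17 ]
251 137 25 [ 0.666 -0.021  0.207] low [ 0.664 -0.025  0.172]
[-0.00822918 -0.00221851  0.01026518] [-0.04980521 -0.04617458 -0.04113324  0.03000318  0.03551741]Traceback (most recent call last):
  File "<stdin>", line 7, in <module>
  File "h.py", line 26, in plates
    k=max(cv2.findContours(m,cv2.RETR_EXTERNAL,cv2.CHAIN_APPROX_NONE)[0],key=cv2.contourArea)
ValueError: max() iterable argument is empty
```

>>> jog_arm(rows=[[[0.003, 0.001, 0.02], 0, 0.06], [[0, 0, 0.03], 0, 0.06], [[0, 0, 0.03], 0, 0.06], [[0, 0, 0.02], 0, 0.06], [[0, 0, 0.012], 0, 0.06], [[0, 0, 0.005], 0, 0.06], [[0, 0, 0], 0, 0.06], [[0, 0, 0], 0, 0.06]])

```text
time_s: 22.5
ee_pos: [0.667, 0.0105, 0.0235]
eef_rot: [3.141, -0.002, 0.353]
force: [-0.2, -0.1, -0.3]
grip_width: 0.0601
grip_force: 0.0
```

Run:
```python
from h import *
go(.6658,.0105,.021)
s=shot('side');u,v=map(int,pix(s,(.666,.01,.06)))
cv2.imwrite('pics/k.png',cv2.resize(s['image'][v-35:v+25,u-40:u+40],(640,480),interpolation=cv2.INTER_CUBIC)[:,:,::-1])
```

```text
t 22.5 shift [-0.0011 -0.0004  0.0025] turn -0.0 rot [ 3.1408e+00 -1.8000e-03  3.5350e-01] q [-0.04  0.7   1.29  0.    1.15  1.18]
```

View pics/k.png

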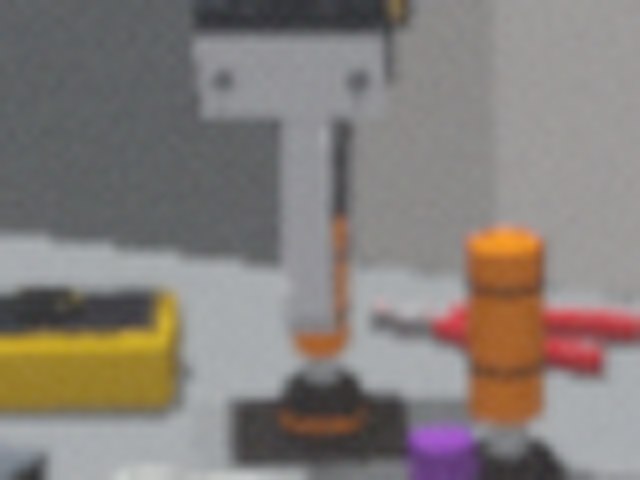

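The crop shows the fingers astride the small stamp's handle on its rest; the larger one is to the right. Close and lift.

>>> jog_arm(rows=[[[0, 0, 0], 0, 0.015], [[0, 0, 0], 0, 0.015], [[0, 0, 0], 0, 0.015], [[0, 0, 0], 0, 0.015], [[0, 0, 0], 0, 0.015], [[0, 0, 0], 0, 0.015], [[0, 0, 0], 0, 0.015]], squeeze=35)

```text
time_s: 23.13
ee_pos: [0.6664, 0.0107, 0.0219]
eef_rot: [-3.142, 0.0, 0.354]
force: [-0.6, -0.4, 0.2]
grip_width: 0.0213
grip_force: 35.0
```

Run:
```python
from h import *
o=get_obs();print(o['ee_pos'],o['eef_rot'],o['grip_width'],o['grip_force'],o['force'])
```

```text
[0.66635432 0.01071856 0.02192869] [-3.14157084e+00  3.50494604e-05  3.53820112e-01] 0.021311220002061176 34.98268783092499 [-0.61548561 -0.38128788  0.16369462]
```

>>> jog_arm(rows=[[[0, 0, -0.005], 0, 0.015], [[0, 0, -0.015], 0, 0.015], [[0, 0, -0.03], 0, 0.015], [[0, 0, -0.04], 0, 0.015], [[0, 0, -0.04], 0, 0.015], [[0, 0, 0], 0, 0.015], [[0, 0, 0], 0, 0.015]])

```text
time_s: 23.72
ee_pos: [0.6673, 0.0107, 0.1546]
eef_rot: [3.14, -0.004, 0.354]
force: [-0.1, 1.0, -3.4]
grip_width: 0.0214
grip_force: 35.0
```

Run:
```python
from h import *
o=get_obs();print(o['grip_width'],o['grip_force'])
go(.4811,.3604,.14,.3538)
t=shot('top')
im=t['image'][115:170,285:335]; m=(im.max(2)<55).astype(np.uint8)
```

```text
0.021358651565279333 34.98015582561493
t 23.72 shift [-0.0535 -0.3925  0.0146] turn 0.0 rot [ 3.1399 -0.0041  0.3539] q [-0.04  0.58  1.17  0.    1.39  1.18]
```

>>> jog_arm(rows=[[[-0.0054, -0.0393, 0], 0, 0.015], [[-0.0054, -0.0393, 0], 0, 0.015], [[-0.0054, -0.0393, 0], 0, 0.015], [[-0.0054, -0.0393, 0], 0, 0.015], [[-0.0054, -0.0393, 0], 0, 0.015], [[-0.0054, -0.0393, 0], 0, 0.015], [[-0.0054, -0.0393, 0], 0, 0.015], [[-0.0054, -0.0393, 0], 0, 0.015], [[-0.0054, -0.0393, 0], 0, 0.015], [[-0.0054, -0.0393, 0], 0, 0.015], [[0, 0, 0], 0, 0.015], [[0, 0, 0], 0, 0.015]])

```text
time_s: 24.77
ee_pos: [0.4778, 0.3618, 0.15]
eef_rot: [3.141, 0.003, 0.357]
force: [-0.2, -0.7, -1.2]
grip_width: 0.0218
grip_force: 35.0
```

Run:
```python
from h import *
t=shot('top');go(.4811,.3604,.03,.3538)
pl={}
import h
h.RNG={k:RNG[k] for k in('yellow','blue')}
pl=plates(t)
for c in pl:
    print(c,pl[c]['outl'],pl[c]['ring'],np.degrees(pl[c]['th']),pl[c]['size']); rect(t,(*pl[c]['outl'],.02),.022,.045,18)
rect(t,(.443,.1216,.03),.022,.045,20)
im=t['image'][115:170,285:335]; m=(im.max(2)<60).astype(np.uint8)
k=max(cv2.findContours(m,0,cv2.CHAIN_APPROX_NONE)[0],key=cv2.contourArea)[:,0]
W=np.array([world(t,a+285,b+115,.004)[:2] for a,b in k]);q=cv2.minAreaRect((W*1000).astype(np.float32));print('rest',q,len(k))
```

```text
t 24.82 shift [0.0022 0.001  0.1202] turn 0.08 rot [3.1408e+00 2.8000e-03 3.5520e-01] q [ 0.58  0.43  1.4  -0.    1.32  1.8 ]
yellow [0.64768851 0.15685584] [0.63754319 0.21497703] 9.901482 (95.01626586914062, 123.24549102783203)
188 [646.3 155.4] [68.9 44.1] long axis deg 9.6 z [0.031 0.035]
blue [ 0.47996545 -0.08816902] [ 0.45950593 -0.03282999] 20.289976 (93.39509582519531, 105.82054138183594)
218 [481.  -96.1] [67.9 45.1] long axis deg 19.7 z [0.031 0.036]
194 [438.8 120.6] [47.9 74.3] long axis deg -14.1 z [0.032 0.036]
rest ((669.8001708984375, 4.288978576660156), (65.43030548095703, 66.18880462646484), 27.65306282043457) 72
```

>>> jog_arm(rows=[[[0.001, 0.0005, 0.03], 0, 0.015], [[0, 0, 0.03], 0, 0.015], [[0, 0, 0.03], 0, 0.015], [[0, 0, 0.015], 0, 0.015], [[0, 0, 0.01], 0, 0.015], [[0, 0, 0], 0, 0.015], [[0, 0, 0], 0, 0.015], [[0, 0, 0], 0, 0.015]])

```text
time_s: 25.48
ee_pos: [0.4815, 0.3606, 0.0382]
eef_rot: [-3.141, -0.002, 0.353]
force: [-0.2, -0.2, -0.8]
grip_width: 0.0218
grip_force: 35.0
```

Run:
```python
from h import *
go(.4811,.3604,.0219,.3538)
```

```text
t 25.48 shift [-0.0004  0.      0.0163] turn -0.03 rot [-3.1412e+00 -1.8000e-03  3.5320e-01] q [ 0.58  0.55  1.5  -0.    1.09  1.8 ]
```

>>> jog_arm(rows=[[[0, 0, 0.007], 0, 0.015], [[0, 0, 0.005], 0, 0.015], [[0, 0, 0.002], 0, 0.015], [[0, 0, 0.002], 0, 0.015], [[0, 0, 0.002], 0, 0.015], [[0, 0, 0], 0, 0.015], [[0, 0, 0], 0, 0.015]])

```text
time_s: 26.07
ee_pos: [0.4807, 0.3606, 0.0191]
eef_rot: [3.142, -0.0, 0.354]
force: [-0.6, -1.6, 1.7]
grip_width: 0.0214
grip_force: 35.0
```

>>> jog_arm(rows=[[[0, 0, 0.001], 0, 0.015], [[0, 0, 0.001], 0, 0.015], [[0, 0, 0.001], 0, 0.015], [[0, 0, 0], 0, 0.015], [[0, 0, 0], 0, 0.015]])

```text
time_s: 26.48
ee_pos: [0.4808, 0.3606, 0.0161]
eef_rot: [-3.142, -0.0, 0.354]
force: [-0.0, -1.6, 4.3]
grip_width: 0.0214
grip_force: 35.0
```

>>> jog_arm(rows=[[[0, 0, 0.001], 0, 0.015], [[0, 0, 0], 0, 0.015], [[0, 0, 0], 0, 0.015], [[0, 0, 0], 0, 0.015], [[0, 0, 0], 0, 0.015], [[0, 0, 0], 0, 0.015], [[0, 0, 0], 0, 0.015]])

```text
time_s: 27.07
ee_pos: [0.4807, 0.3606, 0.015]
eef_rot: [-3.142, -0.0, 0.354]
force: [-0.9, -1.0, 3.7]
grip_width: 0.0214
grip_force: 35.0
```

>>> jog_arm(rows=[[[0, 0, -0.002], 0, 0.015], [[0, 0, -0.002], 0, 0.015], [[0, 0, -0.002], 0, 0.015], [[0, 0, -0.002], 0, 0.015], [[0, 0, -0.005], 0, 0.015], [[0, 0, -0.02], 0, 0.015], [[0, 0, -0.03], 0, 0.015], [[0, 0, -0.04], 0, 0.015], [[0, 0, -0.015], 0, 0.015], [[0, 0, 0], 0, 0.015], [[0, 0, 0], 0, 0.015]])

```text
time_s: 27.98
ee_pos: [0.4806, 0.3605, 0.133]
eef_rot: [-3.141, -0.001, 0.354]
force: [-0.3, -0.2, -2.2]
grip_width: 0.0212
grip_force: 35.0
```

Run:
```python
from h import *
s=shot('side');go(.6376,.2149,.12,.3538);print(get_obs()['grip_width'])
```

```text
t 28.03 shift [0.0974 0.1908 0.0118] turn -0.0 rot [3.1412e+00 1.6000e-03 3.5380e-01] q [ 0.58  0.45  1.42 -0.    1.28  1.8 ]
0.02155559755621963
```

>>> jog_arm(rows=[[[0.0162, 0.0318, 0], 0, 0.015], [[0.0162, 0.0318, 0], 0, 0.015], [[0.0162, 0.0318, 0], 0, 0.015], [[0.0162, 0.0318, 0], 0, 0.015], [[0.0162, 0.0318, 0], 0, 0.015], [[0.0162, 0.0318, 0], 0, 0.015], [[0, 0, 0], 0, 0.015], [[0, 0, 0.03], 0, 0.015], [[0, 0, 0.03], 0, 0.015], [[0, 0, 0.02], 0, 0.015], [[0, 0, 0.01], 0, 0.015], [[0, 0, 0], 0, 0.015]])

```text
time_s: 29.03
ee_pos: [0.636, 0.2149, 0.039]
eef_rot: [-3.141, 0.006, 0.354]
force: [-1.1, -0.5, -1.3]
grip_width: 0.0212
grip_force: 35.0
```

>>> jog_arm(rows=[[[0, 0, 0], 0, 0.015], [[0, 0, 0], 0, 0.015]])

```text
time_s: 29.2
ee_pos: [0.6385, 0.2155, 0.0443]
eef_rot: [3.141, -0.002, 0.354]
force: [0.7, 0.4, -0.5]
grip_width: 0.0216
grip_force: 35.0
```

Run:
```python
from h import *
go(.6376,.2149,.0219,.3538)
```

```text
t 29.2 shift [-0.0011  0.0003  0.0224] turn 0.01 rot [ 3.1414e+00 -1.7000e-03  3.5400e-01] q [ 0.27  0.69  1.25 -0.    1.2   1.49]
```

>>> jog_arm(rows=[[[-0.001, 0, 0.008], 0, 0.015], [[0, 0, 0.007], 0, 0.015], [[0, 0, 0.004], 0, 0.015], [[0, 0, 0.001], 0, 0.015], [[0, 0, 0], 0, 0.015], [[0, 0, 0.0015], 0, 0.015], [[0, 0, 0.0015], 0, 0.015], [[0, 0, 0.001], 0, 0.015], [[0, 0, 0], 0, 0.015], [[0, 0, 0], 0, 0.015]])

```text
time_s: 30.03
ee_pos: [0.6373, 0.2149, 0.0193]
eef_rot: [3.142, -0.001, 0.354]
force: [-0.2, -0.2, 1.9]
grip_width: 0.0213
grip_force: 35.0
```

Run:
```python
from h import *
go(.6376,.2149,.015,.3538)
```

```text
t 30.03 shift [0.0003 0.0001 0.0043] turn -0.0 rot [ 3.1415e+00 -7.0000e-04  3.5380e-01] q [ 0.27  0.72  1.27 -0.    1.15  1.49]
```

>>> jog_arm(rows=[[[0, 0, 0.0015], 0, 0.015], [[0, 0, 0.0015], 0, 0.015], [[0, 0, 0.0012], 0, 0.015], [[0, 0, 0], 0, 0.015], [[0, 0, 0], 0, 0.015], [[0, 0, 0], 0, 0.015], [[0, 0, 0], 0, 0.015], [[0, 0, 0], 0, 0.015], [[0, 0, 0], 0, 0.015]])

```text
time_s: 30.78
ee_pos: [0.6372, 0.2149, 0.0149]
eef_rot: [3.142, -0.0, 0.354]
force: [2.7, -0.8, 3.9]
grip_width: 0.0216
grip_force: 35.0
```

>>> jog_arm(rows=[[[0, 0, -0.002], 0, 0.015], [[0, 0, -0.002], 0, 0.015], [[0, 0, -0.002], 0, 0.015], [[0, 0, -0.002], 0, 0.015], [[0, 0, -0.005], 0, 0.015], [[0, 0, -0.02], 0, 0.015], [[0, 0, -0.03], 0, 0.015], [[0, 0, -0.04], 0, 0.015], [[0, 0, -0.03], 0, 0.015], [[0, 0, 0], 0, 0.015], [[0, 0, 0], 0, 0.015]])

```text
time_s: 31.7
ee_pos: [0.6373, 0.2151, 0.1493]
eef_rot: [3.141, -0.002, 0.354]
force: [-0.8, 0.1, -1.9]
grip_width: 0.0215
grip_force: 35.0
```

Run:
```python
from h import *
go(.4624,-.0406,.14,.3538);print(get_obs()['grip_width'])
```

```text
t 31.7 shift [-0.2527  0.1792  0.0093] turn 0.01 rot [ 3.1415e+00 -2.3000e-03  3.5390e-01] q [0.27 0.6  1.15 0.   1.39 1.49]
0.021500613864561726
```

>>> jog_arm(rows=[[[0, 0, -0.015], 0, 0.015], [[-0.0316, 0.0224, 0], 0, 0.015], [[-0.0316, 0.0224, 0], 0, 0.015], [[-0.0316, 0.0224, 0], 0, 0.015], [[-0.0316, 0.0224, 0], 0, 0.015], [[-0.0316, 0.0224, 0], 0, 0.015], [[-0.0316, 0.0224, 0], 0, 0.015], [[-0.0316, 0.0224, 0], 0, 0.015], [[-0.0316, 0.0224, 0], 0, 0.015], [[0, 0, 0], 0, 0.015], [[0, 0, 0], 0, 0.015], [[0, 0, 0], 0, 0.015]])

```text
time_s: 32.7
ee_pos: [0.4617, -0.0405, 0.1619]
eef_rot: [-3.141, 0.001, 0.353]
force: [0.7, -0.1, -1.1]
grip_width: 0.0215
grip_force: 35.0
```

>>> jog_arm(rows=[[[0, 0, 0.04], 0, 0.015], [[0, 0, 0.04], 0, 0.015], [[0, 0, 0.03], 0, 0.015], [[0, 0, 0.012], 0, 0.015], [[0, 0, 0], 0, 0.015], [[0, 0, 0], 0, 0.015], [[0, 0, 0], 0, 0.015]])

```text
time_s: 33.28
ee_pos: [0.4628, -0.0403, 0.0416]
eef_rot: [3.141, -0.001, 0.355]
force: [0.6, -0.1, -0.4]
grip_width: 0.0211
grip_force: 35.0
```

Run:
```python
from h import *
go(.4624,-.0406,.0219,.3538)
```

```text
t 33.28 shift [-0.0004  0.0001  0.0197] turn 0.06 rot [ 3.1411e+00 -1.0000e-03  3.5480e-01] q [-0.17  0.27  1.89  0.    0.97  1.05]
```

>>> jog_arm(rows=[[[0, 0, 0.008], 0, 0.015], [[0, 0, 0.007], 0, 0.015], [[0, 0, 0.003], 0, 0.015], [[0, 0, 0.001], 0, 0.015], [[0, 0, 0], 0, 0.015], [[0, 0, 0.0015], 0, 0.015], [[0, 0, 0.0015], 0, 0.015], [[0, 0, 0], 0, 0.015], [[0, 0, 0], 0, 0.015]])

```text
time_s: 34.03
ee_pos: [0.4621, -0.0408, 0.0189]
eef_rot: [3.141, -0.0, 0.354]
force: [-0.1, -0.0, 1.7]
grip_width: 0.0217
grip_force: 35.0
```

Run:
```python
from h import *
go(.4624,-.0406,.015,.3538)
```

```text
t 34.03 shift [ 0.0004 -0.0001  0.0039] turn -0.0 rot [ 3.1414e+00 -3.0000e-04  3.5370e-01] q [-0.17  0.31  1.91  0.    0.92  1.05]
```

>>> jog_arm(rows=[[[0, 0, 0.0015], 0, 0.015], [[0, 0, 0.0015], 0, 0.015], [[0, 0, 0.0009], 0, 0.015], [[0, 0, 0], 0, 0.015], [[0, 0, 0], 0, 0.015], [[0, 0, 0], 0, 0.015], [[0, 0, 0], 0, 0.015], [[0, 0, 0], 0, 0.015], [[0, 0, 0], 0, 0.015]])

```text
time_s: 34.78
ee_pos: [0.4621, -0.0408, 0.0149]
eef_rot: [3.141, -0.0, 0.354]
force: [0.4, -0.5, 4.0]
grip_width: 0.021
grip_force: 35.0
```

>>> jog_arm(rows=[[[0, 0, -0.002], 0, 0.015], [[0, 0, -0.002], 0, 0.015], [[0, 0, -0.002], 0, 0.015], [[0, 0, -0.002], 0, 0.015], [[0, 0, -0.005], 0, 0.015], [[0, 0, -0.02], 0, 0.015], [[0, 0, -0.03], 0, 0.015], [[0, 0, -0.04], 0, 0.015], [[0, 0, -0.03], 0, 0.015], [[0, 0, 0], 0, 0.015], [[0, 0, 0], 0, 0.015]])

```text
time_s: 35.7
ee_pos: [0.4623, -0.0408, 0.1489]
eef_rot: [3.14, -0.002, 0.354]
force: [-0.5, -0.2, -1.9]
grip_width: 0.0214
grip_force: 35.0
```

Run:
```python
from h import *
go(.669,.005,.14,.3538);print(get_obs()['grip_width'])
```

```text
t 35.7 shift [0.2098 0.0286 0.0089] turn 0.0 rot [ 3.1404e+00 -2.1000e-03  3.5380e-01] q [-0.17  0.13  1.79  0.    1.22  1.05]
0.021371687686652114
```

>>> jog_arm(rows=[[[0.035, 0.0048, 0], 0, 0.015], [[0.035, 0.0048, 0], 0, 0.015], [[0.035, 0.0048, 0], 0, 0.015], [[0.035, 0.0048, 0], 0, 0.015], [[0.035, 0.0048, 0], 0, 0.015], [[0.035, 0.0048, 0], 0, 0.015], [[0, 0, 0], 0, 0.015], [[0, 0, 0.03], 0, 0.015], [[0, 0, 0.04], 0, 0.015], [[0, 0, 0.025], 0, 0.015], [[0, 0, 0.012], 0, 0.015], [[0, 0, 0], 0, 0.015]])

```text
time_s: 36.7
ee_pos: [0.6666, 0.005, 0.0366]
eef_rot: [-3.139, 0.006, 0.354]
force: [0.3, -0.3, -1.3]
grip_width: 0.0215
grip_force: 35.0
```

>>> jog_arm(rows=[[[0, 0, 0], 0, 0.015], [[0, 0, 0], 0, 0.015], [[0, 0, 0], 0, 0.015]])

```text
time_s: 36.95
ee_pos: [0.6698, 0.0049, 0.0429]
eef_rot: [3.14, -0.003, 0.354]
force: [-0.5, 0.3, -1.8]
grip_width: 0.0213
grip_force: 35.0
```

Run:
```python
from h import *
go(.669,.005,.0225,.3538)
```

```text
t 36.95 shift [-0.0008 -0.0004  0.0204] turn -0.0 rot [ 3.1405e+00 -2.7000e-03  3.5380e-01] q [-0.05  0.68  1.27  0.    1.19  1.17]
```

>>> jog_arm(rows=[[[0, 0, 0.008], 0, 0.015], [[0, 0, 0.007], 0, 0.015], [[0, 0, 0.003], 0, 0.015], [[0, 0, 0.001], 0, 0.015], [[0, 0, 0.001], 0, 0.015], [[0, 0, 0], 0, 0.015], [[0, 0, 0], 0, 0.015], [[0, 0, 0], 0, 0.015]])

```text
time_s: 37.62
ee_pos: [0.669, 0.005, 0.0212]
eef_rot: [3.141, -0.0, 0.354]
force: [-0.3, 0.1, 1.2]
grip_width: 0.0215
grip_force: 35.0
```

Run:
```python
from h import *
go(.669,.005,.0217,.3538);print(get_obs()['force'])
```

```text
t 37.62 shift [-0.     -0.     -0.0005] turn 0.0 rot [ 3.1415e+00 -3.0000e-04  3.5380e-01] q [-0.05  0.71  1.28  0.    1.15  1.17]
[-0.26611775  0.10316779  1.2494269 ]
```

In contact with the rest. Release, then retreat straight up and away.

>>> jog_arm(rows=[[[0, 0, 0], 0, 0.03], [[0, 0, 0], 0, 0.045], [[0, 0, 0], 0, 0.06], [[0, 0, 0], 0, 0.06], [[0, 0, 0], 0, 0.06], [[0, 0, -0.02], 0, 0.06], [[0, 0, -0.03], 0, 0.06], [[0, 0, -0.04], 0, 0.06], [[0, 0, -0.04], 0, 0.06], [[0, 0, 0], 0, 0.06]])

```text
time_s: 38.45
ee_pos: [0.6718, 0.0048, 0.16]
eef_rot: [3.137, -0.011, 0.354]
force: [0.3, 0.1, 1.1]
grip_width: 0.0598
grip_force: 0.0
```

>>> jog_arm(rows=[[[-0.035, 0.02, 0], 0, 0.06], [[-0.035, 0.02, 0], 0, 0.06], [[-0.03, 0.03, 0], 0, 0.06], [[-0.03, 0.03, 0], 0, 0.06], [[-0.02, 0.038, 0], 0, 0.06], [[-0.02, 0.038, 0], 0, 0.06], [[-0.02, 0.038, 0], 0, 0.06], [[-0.02, 0.038, 0], 0, 0.06], [[-0.02, 0.038, 0], 0, 0.06], [[-0.02, 0.038, 0], 0, 0.06], [[0, 0, 0], 0, 0.06], [[0, 0, 0], 0, 0.06]])

```text
time_s: 39.45
ee_pos: [0.5488, -0.3823, 0.15]
eef_rot: [-3.141, 0.0, 0.351]
force: [0.4, -0.1, -0.6]
grip_width: 0.06
grip_force: 0.0
```

Run:
```python
from h import *
t=shot('top');s=shot('side');pl=plates(t)
for c in pl:
    print(c,pl[c]['outl'],pl[c]['ring'],np.degrees(pl[c]['th']),pl[c]['size']); rect(t,(*pl[c]['outl'],.02),.022,.045,18)
rect(t,(.669,.005,.085),.078,.11,9)
P=toprect(s,(285,190,325,222),.02,.06);print(P[:,2].max())
cv2.imwrite('pics/m.png',np.hstack([cv2.resize(t['image'][105:265,160:400],(480,320)),cv2.resize(s['image'][150:270,205:325],(320,320))])[:,:,::-1])
```

```text
red [0.48981377 0.30203019] [0.48118711 0.36039611] 8.407619 (93.77225494384766, 122.81829071044922)
203 [489.6 301.6] [68.  44.1] long axis deg 8.3 z [0.031 0.036]
yellow [0.64766118 0.15677586] [0.63755714 0.21490424] 9.860787 (94.92272186279297, 123.16741943359375)
188 [646.2 155.4] [69.1 44.1] long axis deg 9.8 z [0.031 0.035]
blue [ 0.48001315 -0.0880542 ] [ 0.45936351 -0.03278583] 20.486933 (93.42669677734375, 105.69523620605469)
216 [481.3 -95.6] [68.  45.1] long axis deg 20.9 z [0.031 0.036]
62 [669.2   5.3] [20.2 21. ] long axis deg -9.1 z [0.089 0.094]
0.032251096798719014
```

View pics/m.png

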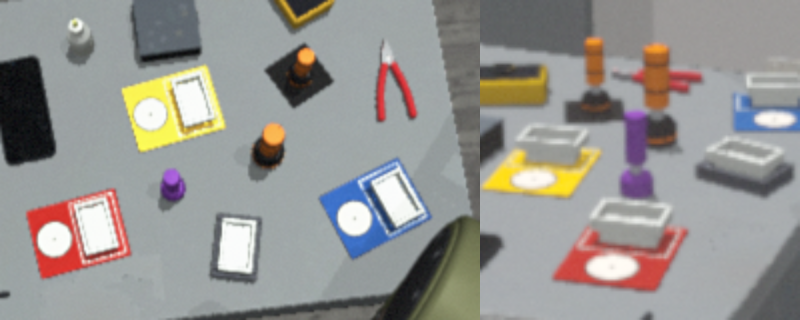

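The final view shows a dish inside the outline of each plate, the spare dish in the rack, the stamp upright on its rest and the other tools untouched.

```bash
python3 -c "
from station import *
print(hand_in())"
```

```text
the job is handed in; nothing more can be done
None
```

I handed the job in at about 39 s: each of the three plates has a dish in its outline and was stamped in the order red, yellow, blue; the stamp stands on its rest and the spare dish is in the rack. The hand-in gave no verdict, and I confirmed the presses only by handle travel and force, not by a visible print.

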